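Sweep the cut-off bed clear and set the gauge blade in its slot

ROBOT

A 6-joint arm with a two-finger parallel gripper is mounted at the origin on the work surface. World frame = base frame: x ahead of the robot, y to its left, z up, the work surface at z = 0. Lengths are in mm, angles in rad, forces in N, time in s.
With the tool pointing down it reaches from about 350 to 975 mm from the base axis. Payload 7.1 kg.
Tool frame: the origin (TCP) lies between the finger pads; the fingertips stand 8 mm ahead of it and the grasp point (between the pads) lies 11 mm behind it; x points along the fingers, y is the direction in which the jaws open and shut, and the axes are right-handed (so a half turn about x gives the same grasp; the last joint's range is limited). The gripper opens to 88 mm and grips with 3 to 60 N. Pads are 20 mm wide; open, the fingers measure 115 mm over their backs; the gripper's body (75 mm by 178 mm) begins 61 mm behind the grasp point.
Start: joints at [1.209, 0.423, 1.63, -0, 1.089, -0.019], TCP at [210.046, 588.63, 230.675] pointing down, gripper open.
Joint ranges: [-3, 3], [-0.9, 2.11], [0.09, 2.58], [-1.31, 4.45], [0.11, 2.69], [-2.54, 2.54]. Speed limits (rad/s): [2.39, 2.39, 3.01, 3.14, 3.14, 3.14].

INTERFACE

Orientations are given as a rotation vector (axis times angle).
In Python, from workcell import ctrl gives the robot as it stands.
- The arm moves only by the tool apply_moves, never from a script. Its argument "increments" is a list of rows, each an object with "gripper": the opening in per cent of the stroke, from 0 (shut) to 100 (fully open); "delta_pos": the shift along the tool's x, y, z in cm, a list of three; "dr": the turn, a rotation vector about the tool's x, y, z in rad, a list of three. In form: [{"gripper": gripper, "delta_pos": [dx, dy, dz], "dr": [ax, ay, az]}, ...]. A call has exactly 5 rows; each row shifts and turns the commanded pose from where the row before left it, along the tool's axes as they then stand; what a row does not reach is not made up. A row lasts 1/12 s, in which the tool goes at most 41.7 mm and 7.16 degrees, less where a joint would pass 70% of its speed; a pose out of reach is approached as far as the arm can. A call with a gripper value outside its range is refused whole. The fingers move at their own pace and stop on an object; the grip force is fixed at half the most. Time passes only in rows, so rows that do not move let the fingers close, or fill a call up. It gives the time, the measured TCP pose, the force and the opening at its end, in the units of the state.
- ctrl.get_obs(): the state, without advancing time (a new reading comes with each control period).
- ctrl.get_image(name): name is "scene" or "top" or "wrist"; returns a dict with "img" (384x512x3 uint8, red, green, blue), "range_z" (384x512 float32, mm along the optical axis (not along the pixel's ray), 0 where there is no reading), "mtx" (3x3 intrinsics, pixels), "k1" (the pictures are not rectified: a ray, as slopes to the right and down, at radius r is drawn at 1 + k1 r^2 times it, then the intrinsics apply), "rvec" (rotation vector, rad) and "tvec" (3), from world to camera coordinates, as OpenCV has them. Camera axes: x right, y down, z forward; pixel columns grow to the right and rows downward; lengths in mm; the calibration is good to about 2 mm. A picture is of the moment at which its call begins.
- ctrl.close_job(): hands the job in, once; it reports no verdict.
The state is a dict: "t": time; "qpos": joint angles; "qvel": joint speeds; "joint_torque": joint torques, N m; "ee_pos": TCP position; "orientation": TCP orientation; "ft_force": force on the tool from outside, world axes, zero at the start; "moment": the same for the moment, N m; "width": finger opening in mm.
Only numpy, scipy, OpenCV 4.12 (cv2) and the standard library are available. Lean on these libraries where they do the work, as an engineer would, in place of code of your own. Each camera call takes 0.05 s, during which the arm holds its last target. There are 200 camera calls.

TASK

Pick up the bench brush and sweep all three metal offcuts along the cut-off bed into the blue scrap bin at its open end, moving them only with the brush. Then stand the brush back on its green-edged mat, bristles down, and finally lift the orange-handled gauge blade from its wooden rack, push it down into the slot across the bed until its shoulders rest on the bed, and let go. Leave everything else on the bench where it is.

Things in the scene. Friction and masses are not known exactly. Their poses are not given: they have to be found in the camera images.
- bed: Fixed bare steel cut-off bed, 230 mm wide (its x), 280 mm long (y from -150 to +130 mm), flat top 60 mm above the bench. Teal rails 12 mm thick and 25 mm above the top line both long sides: channel 206 mm wide, open at both ends; its +y end drops into the scrap bin. Offcuts lie between y = -70 and +130 mm; behind them it is free. Origin: on the bench, under the slot's middle.
- slot (a point): Middle of the mouth of the slot across the bed, at the height of the bed's top (60 mm above the bench); axes as the bed. The slot is 100 mm long along x, 10 mm wide along y, 36 mm deep, square-edged; short yellow stripes on the bed mark both its ends.
- scrap_bin (a point): Middle of the inner floor of the blue open bin fixed to the bed's +y end, 54 mm below the bed's top; axes as the bed. Inside 218 mm (x) by 131 mm (y); floor 6 mm above the bench, its three outer walls reach 85 mm above the bench; no wall on the bed's side.
- brush: Loose bench brush, about 0.25 kg, bristles down on its mat: rigid straw-coloured bristle block 170 mm (x) by 40 mm (y), 36 mm high; wooden back 174 by 44 mm up to 57 mm; on top a red bow handle along x: bar 120 mm long, 20 mm thick (y), 24 mm high, middle 92 mm above the bristle tips, open below it. Grip the bar across y. Origin: middle of the bristle underside, z up.
- mat: Fixed rubber mat with a green edge, 220 mm (its x) by 120 mm (its y), 3 mm thick; origin at the middle of its underside. Its place and the rack's may be swapped.
- gauge: Loose T-shaped aluminium gauge, 0.18 kg, upright in the rack: blade 90 mm wide (x), 5 mm thick (y), from its foot up to 30 mm; shoulders 126 mm wide from 30 to 62 mm; orange handle 60 mm (x) by 16 mm (y) from 60 to 96 mm, to be gripped across y. Origin: middle of the foot, z up. Symmetric: either way round will do.
- rack: Fixed dark wooden rack block 160 mm (its x) by 60 mm (its y), 45 mm high, with a slot like the bed's (100 by 10 mm along x, 36 mm deep), in which the gauge hangs on its shoulders, foot 15 mm above the bench. Origin: middle of its underside.
- offcut_square: Loose, easily sliding dark steel square-tube offcut 60 mm long (its x), 40 by 40 mm, about 0.2 kg, lying on the bed. Origin: its centre.
- offcut_tall: Loose rust-red steel tube offcut 64 mm long (its x), 30 mm wide (y), 40 mm high (z), about 0.18 kg, lying on the bed. Origin: its centre.
- offcut_flat: Loose solid brass offcut 60 mm long (its x), 40 mm wide (y), 25 mm high (z), about 0.3 kg, lying on the bed. Origin: its centre.
- jar: Bystander: glass jar with a red cap, 72 mm across, 110 mm high. Origin: middle of its underside.
- bolt: Bystander: big steel bolt standing on its hex head, 34 mm across, 99 mm high. Origin: middle of its underside.
- brick: Bystander: grey concrete block 100 by 70 by 50 mm. Origin: middle of its underside.
- wrench: Bystander: wrench 190 mm long lying on the bench.
There are look-alikes about, which are no part of the job. Several things have the shape of the gauge; the one meant has the colours described above.

How it is judged (in metres and radians):
On the way, in this order (a step that is already met when the one before it is completed fails the run):
1. all three offcuts are in the scrap bin (x of offcut_square in the frame of scrap_bin between -0.109 and 0.109 m and y of offcut_square in the frame of scrap_bin between -0.066 and 0.066 m and z of each of offcut_square, offcut_tall, offcut_flat in the frame of scrap_bin below 0.068 m and x of offcut_tall in the frame of scrap_bin between -0.109 and 0.109 m and y of offcut_tall in the frame of scrap_bin between -0.066 and 0.066 m and x of offcut_flat in the frame of scrap_bin between -0.109 and 0.109 m and y of offcut_flat in the frame of scrap_bin between -0.066 and 0.066 m), for 0.2 s.
2. the brush stands bristles down on its mat, released (x of brush in the frame of mat between -0.06 and 0.06 m and y of brush in the frame of mat between -0.05 and 0.05 m and z of brush in the frame of mat below 0.008 m and angle between brush's own z axis and vertical below 0.12 rad and contact force between the fingers and brush below 0.2 N and linear speed of brush below 0.02 m/s), for 0.2 s.
3. the gauge blade is in the bed's slot down to its shoulders, released (horizontal distance between gauge and slot below 0.01 m and z of gauge in the frame of slot below -0.026 m and angle between gauge's own z axis and vertical below 0.2 rad and angle between the x axis of gauge and the x axis of bed, either way round below 0.15 rad and contact force between the fingers and gauge below 0.2 N and linear speed of gauge below 0.02 m/s), for 0.2 s.
At the end, for the whole second after the job is handed in: All three offcuts lie still in the bin (centres inside its walls, at most 68 mm above its floor); the brush stands released on the mat (middle within 60 mm along, 50 mm across, tilt under 0.12 rad); the gauge stands released in the bed's slot, foot 26 mm or more below the bed's top (all of step 1 and all of step 2 and all of step 3 and linear speed of each of offcut_square, offcut_tall, offcut_flat below 0.03 m/s); the robot touches nothing.
It fails at once if an offcut is touched with the gripper, the arm or the gauge instead of the brush (contact force between any of the fingers, the arm, gauge and offcut_square above 1 N or contact force between any of the fingers, the arm, gauge and offcut_tall above 1 N or contact force between any of the fingers, the arm, gauge and offcut_flat above 1 N).
It fails at once if a bystander (jar, bolt, brick, wrench) is shifted by more than 30 mm (distance of any of jar, bolt, brick, wrench from where it was at the start of the episode above 0.03 m).
It also fails if it takes over 64 s, if anything falls off the work surface, if the arm or the gripper's body presses on something with over 40 N, if the wrist force passes 120 N, or if a joint passes its speed limit or range.

## Working session

There is one attempt and no reset: what is moved stays moved. The work goes in short steps, Python scripts to look and compute and a tool call to move; the robot and the scene stay as the last step left them, time stands still between calls to the robot, and variables do not carry over. Pictures are saved under pics/ and viewed, about 8 in all and at most 12, crops included, and the job is handed in when it is done.

Besides the shell and the picture viewer there is one more tool, called after ">>>" by a JSON object that holds its "method" and its "body", one argument or row to a line. apply_moves: Moves the arm, as the interface text tells. Its arguments: {"type":"object","properties":{"increments":{"type":"array","items":{"type":"object","properties":{"gripper":{"type":"number"},"delta_pos":{"type":"array","items":{"type":"number"}},"dr":{"type":"array","items":{"type":"number"}}}}}},"required":["increments"]}

```bash
mkdir -p pics && cat > h.py <<'E'
import numpy as np, cv2
from workcell import ctrl
def grab(n):
    d=ctrl.get_image(n); np.savez(f'{n}.npz',**{k:np.asarray(v) for k,v in d.items()}); return d
def load(n): return dict(np.load(f'{n}.npz'))
def world(d,u,v,z=None):
    """pixel -> world; with plane z given intersects, else uses depth"""
    K=np.array(d['mtx'],float); k1=float(d['k1'])
    p=np.array([(u-K[0,2])/K[0,0],(v-K[1,2])/K[1,1]]); q=p.copy()
    for _ in range(20): q=p/(1+k1*(q@q))
    R=cv2.Rodrigues(np.array(d['rvec'],float))[0]; t=np.array(d['tvec'],float).ravel()
    ray=R.T@np.array([q[0],q[1],1]); c=-R.T@t
    s=d['range_z'][int(round(v)),int(round(u))] if z is None else (z-c[2])/ray[2]
    return c+s*ray
def proj(d,P):
    K=np.array(d['mtx'],float); R=cv2.Rodrigues(np.array(d['rvec'],float))[0]
    c=R@np.array(P,float)+np.array(d['tvec'],float).ravel(); q=c[:2]/c[2]; q=q*(1+float(d['k1'])*(q@q))
    return K[0,0]*q[0]+K[0,2],K[1,1]*q[1]+K[1,2]
E
python3 - <<'E'
from h import *
print(ctrl.get_obs())
for n in('top','scene'):
    d=grab(n); cv2.imwrite(f'pics/{n}0.png',cv2.resize(d['img'][:,:,::-1],(800,600),interpolation=cv2.INTER_CUBIC))
    R=cv2.Rodrigues(np.array(d['rvec'],float))[0]; print(n,-R.T@np.array(d['tvec']).ravel(),d['mtx'],d['k1'])
E
```

```text
{'t': 0.0, 'qpos': array([ 1.20902524e+00,  4.23793035e-01,  1.63071247e+00, -3.95459268e-06,
        1.08860240e+00, -1.90141906e-02]), 'qvel': array([-2.39048559e-03, -1.22808339e-03, -8.04766667e-04,  1.14301453e-04,
       -5.81108600e-05,  3.19455085e-04]), 'joint_torque': array([ 8.53808979e-05, -5.44632518e+01, -2.73675352e+01,  6.43947744e-02,
        2.26278871e-02, -1.28284523e-04]), 'ee_pos': array([209.84083729, 588.12862214, 229.92271375]), 'orientation': array([ 0.26779744,  1.55429446, -0.27014512]), 'ft_force': array([0.15877512, 0.16838627, 0.19801806]), 'moment': array([ 0.01977814, -0.02004053,  0.04541027]), 'width': 87.98637512596781}
top [ 3.12518648e+02 -8.43196096e-01  1.36400544e+03] [[493.87992942   0.         260.58441628]
 [  0.         493.87992942 191.82127775]
 [  0.           0.           1.        ]] -0.12762355042423304
scene [ 870.10361185  692.57257984 1014.96081624] [[474.40679653   0.         257.47382002]
 [  0.         474.40679653 187.5421495 ]
 [  0.           0.           1.        ]] -0.08052499917261854
```

View pics/top0.png

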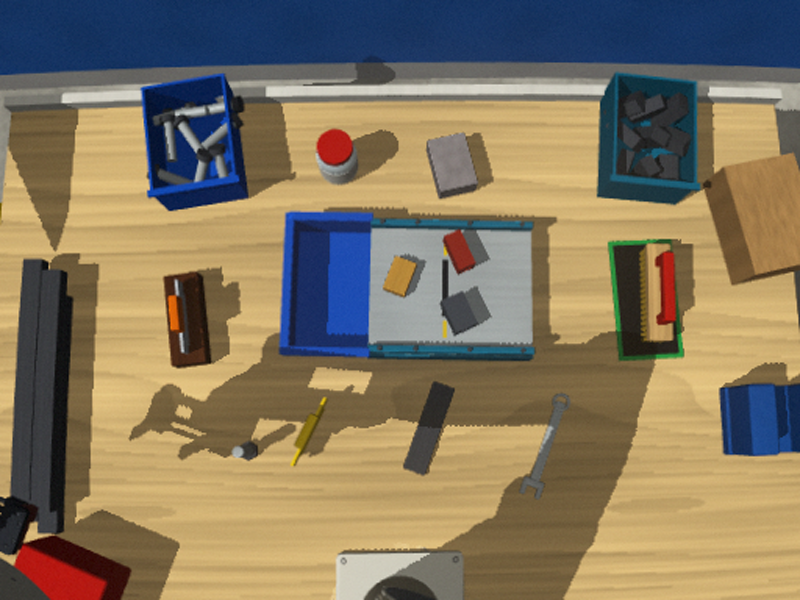

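View pics/scene0.png

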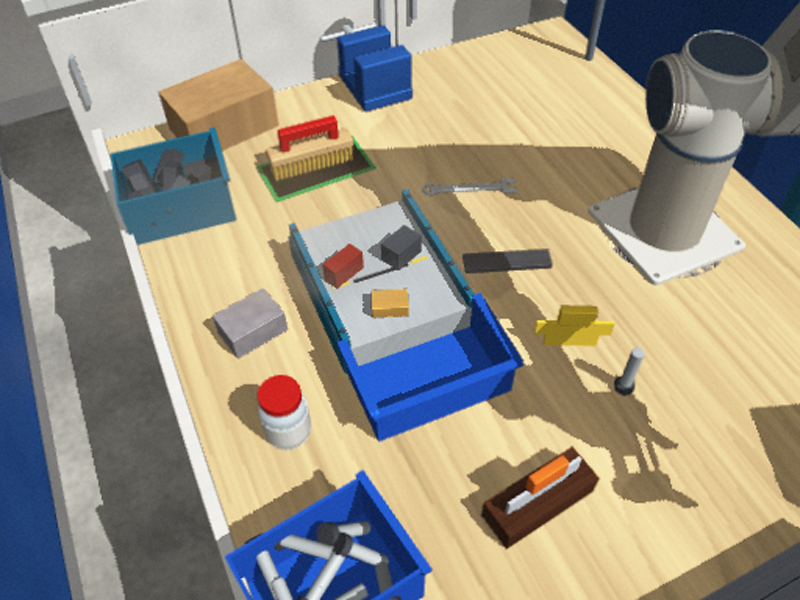

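Top view: the bed is mid-picture with its bin to the left (800x600 px: slot at about (445,290)). The brush is on its mat at (655,295), and the rack with the orange gauge is at (182,320). The scene view agrees. Next I'll measure with the depth cloud.

```bash
python3 - <<'E'
from h import *
d=load('top'); img=d['img']; Z=d['range_z']
H,W=Z.shape; K=d['mtx']
uv=np.stack(np.meshgrid(np.arange(W),np.arange(H)),-1).reshape(-1,1,2).astype(np.float64)
p=(uv[:,0]-[K[0,2],K[1,2]])/[K[0,0],K[1,1]]; q=p.copy()
for _ in range(20): q=p/(1+float(d['k1'])*(q**2).sum(1,keepdims=True))
R=cv2.Rodrigues(d['rvec'].astype(float))[0]; t=d['tvec'].ravel()
X=((np.c_[q,np.ones(len(q))]*Z.reshape(-1,1)-t)@R).reshape(H,W,3)
np.save('cloud.npy',X)
hsv=cv2.cvtColor(img,cv2.COLOR_RGB2HSV).astype(int)
h,s,v=hsv[...,0],hsv[...,1],hsv[...,2]
def box(P): # crop by 800-px coords
    m=np.zeros((H,W),bool);a=[int(x/1.5625) for x in P];m[a[1]:a[3],a[0]:a[2]]=1;return m
def rep(n,m):
    pts=X[m&(Z>0)]
    if len(pts)<5: print(n,len(pts));return
    r=cv2.minAreaRect(pts[:,:2].astype(np.float32)); print(n,len(pts),'c',np.round(r[0],1),'size',np.round(r[1],1),'ang',round(r[2],2),'z',np.round(np.percentile(pts[:,2],[5,50,95]),1))
z=X[...,2]; red=((h<8)|(h>172))&(s>150)
B=box((600,230,700,370))
rep('handle',B&red&(z>90)); rep('back',B&(z>50)&(z<70)); rep('green',B&(h>45)&(h<80)&(s>100)&(v>40))
B=box((150,260,220,375))
rep('orange',B&(h>5)&(h<20)&(s>200)&(z>85)); rep('rack',B&(z>38)&(z<52)); rep('gaugeall',B&(z>62))
rep('gsho',B&(z>68)&(z<84))
B=box((365,200,540,370))
rep('railsall',B&(z>72)&(z<92)&(h>85)&(h<105)&(s>100)); 
B2=box((372,232,532,340))
for n,lo,hi in(('tops100',95,105),('tops85',80,90)): 
    m=(B2&(z>lo)&(z<hi)).astype(np.uint8); k,L=cv2.connectedComponents(m)
    for i in range(1,k):
        if (L==i).sum()>20: rep(n,L==i); print('  col',img[L==i].mean(0).round())
rep('bin',box((270,200,375,370))&(z>75)&(z<95))
yel=B2&(h>18)&(h<35)&(s>120)&(z<66)&(z>54)
k,L=cv2.connectedComponents(yel.astype(np.uint8))
for i in range(1,k): rep('yel',L==i)
a=img[125:240,175:350]; b=img[145:240,380:445]; c=img[165:240,95:140]
M=np.zeros((480,800,3),np.uint8)
f=lambda I,s:cv2.resize(I,None,fx=s,fy=s,interpolation=cv2.INTER_CUBIC)
A=f(a,4); cv2.imwrite('pics/bedcrop.png',A[:,:,::-1])
E
```

```text
handle 365 c [ 547.3 -462.6] size [ 20.1 119.1] ang 87.13 z [ 94.1 106.  110.3]
back 649 c [ 546.8 -461. ] size [ 44.9 172.6] ang 87.94 z [53.1 59.7 64.9]
green 558 c [ 544.6 -454.2] size [220.7 122.8] ang 2.41 z [-1.9  2.9  7.8]
orange 184 c [510.9 369.2] size [59.  18.3] ang 7.11 z [ 92.2 108.9 113.4]
rack 902 c [510.8 369.9] size [159.8  61.9] ang 6.92 z [39.5 44.1 48.8]
gaugeall 302 c [512.3 369.3] size [127.9  18.8] ang 8.54 z [ 67.8 104.6 112.8]
gsho 80 c [512.6 366.7] size [127.8  11.7] ang 7.3 z [69.5 76.2 82.7]
railsall 915 c [557.6 -93.8] size [277.5 230.7] ang 88.31 z [75.3 83.9 88.5]
tops100 258 c [ 615.8 -107.7] size [64.9 30.6] ang 21.92 z [ 96.   99.9 104.1]
  col [134.  47.  35.]
tops100 336 c [ 510.1 -104.4] size [60.6 40.7] ang 23.35 z [ 96.3  99.8 104. ]
  col [69. 71. 75.]
tops85 314 c [575.9  -6.4] size [40.1 60.6] ang 68.26 z [80.8 84.8 88.6]
  col [177. 133.  60.]
bin 1223 c [564.7 116. ] size [159.9 248.5] ang 89.33 z [79.7 85.1 89.4]
yel 9 c [623.  -86.1] size [ 2.9 10.2] ang 89.97 z [58.4 59.8 62.5]
yel 19 c [486.  -83.1] size [ 3.  26.4] ang 89.43 z [57.2 60.1 64.2]
```

View pics/bedcrop.png

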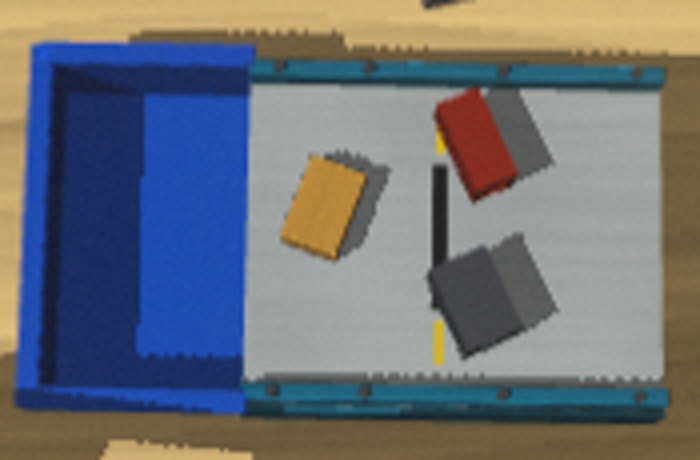

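Crop: brass at (325,207), red tall at (475,145), dark square at (478,300). The slot runs from (440,165) to (437,310), and its stripes agree with the cloud fit (slot ≈ (558,-84), bed yaw ≈ -1.5°).

```bash
cat >> h.py <<'E'
def to(P,yaw=None):
    """moves to TCP P with tool y at yaw (deg, mod 180): turn first, then shift in turned axes (cm)"""
    o=ctrl.get_obs(); R=cv2.Rodrigues(o['orientation'])[0]; 
    res=[]
    cur=np.degrees(np.arctan2(R[1,1],R[0,1]))
    for yw in ([yaw,yaw+180] if yaw is not None else [cur]):
        y=np.array([np.cos(np.radians(yw)),np.sin(np.radians(yw)),0]); x=np.array([0,0,-1.]); T=np.c_[x,y,np.cross(x,y)]
        dr=cv2.Rodrigues(R.T@T)[0].ravel(); print('yaw',round(yw,1),'dr',dr.round(3),'shift cm',(T.T@(np.array(P)-o['ee_pos'])/10).round(2))
    print('t',round(o['t'],2),'tcp',o['ee_pos'].round(1),'yaw now',cur.round(2),'q',o['qpos'].round(2),'F',o['ft_force'].round(1),'w',round(o['width'],1))
E
python3 - <<'E'
from h import *
to([510,300,230],87.3); to([547,-462,160],87.3)
X=np.load('cloud.npy'); d=load('top'); img=d['img']; hsv=cv2.cvtColor(img,cv2.COLOR_RGB2HSV).astype(int); h,s=hsv[...,0],hsv[...,1]
# rail yaw by line fits
z=X[...,2]; m=(z>78)&(z<92)&(h>85)&(h<105)&(s>100)
for lo,hi in((430,480),(640,700)):
    k=m&(X[...,0]>lo)&(X[...,0]<hi)&(X[...,1]>-230)&(X[...,1]<40); P=X[k][:,:2].astype(np.float32); print(len(P),cv2.fitLine(P,cv2.DIST_HUBER,0,.01,.01).ravel())
red=((h<8)|(h>172))&(s>150)&(z>98)&(X[...,1]<-400); P=X[red][:,:2].astype(np.float32);print(cv2.fitLine(P,cv2.DIST_HUBER,0,.01,.01).ravel())
E
```

```text
yaw 87.3 dr [-0.296 -0.     0.001] shift cm [ -0.   -27.37  31.33]
yaw 267.3 dr [2.846e+00 2.000e-03 0.000e+00] shift cm [ -0.    27.37 -31.33]
t 0.1 tcp [209.9 588.2 230. ] yaw now 70.36 q [ 1.21  0.42  1.63 -0.    1.09 -0.02] F [-0.6 -0.5 -1. ] w 87.6
yaw 87.3 dr [-0.296 -0.     0.001] shift cm [   7.   -103.31   38.62]
yaw 267.3 dr [2.846e+00 2.000e-03 0.000e+00] shift cm [  7.   103.31 -38.62]
t 0.1 tcp [209.9 588.2 230. ] yaw now 70.36 q [ 1.21  0.42  1.63 -0.    1.09 -0.02] F [-0.6 -0.5 -1. ] w 87.6
423 [ 2.9171575e-02  9.9957442e-01  4.4785730e+02 -9.6793602e+01]
383 [ 3.2746494e-02  9.9946368e-01  6.6459210e+02 -9.5624893e+01]
[ 9.9910587e-01 -4.2277817e-02  5.4627179e+02 -4.6080954e+02]
```

>>> {"method": "apply_moves", "body": {
  "increments": [
    {"gripper": 100,"delta_pos": [0,0,0],"dr": [-0.1,0,0]},
    {"gripper": 100,"delta_pos": [0,0,0],"dr": [-0.1,0,0]},
    {"gripper": 100,"delta_pos": [0,0,0],"dr": [-0.1,0,0]},
    {"gripper": 100,"delta_pos": [0,-2,2],"dr": [0,0,0]},
    {"gripper": 100,"delta_pos": [0,-2.8,3],"dr": [0,0,0]}
  ]
}}

```text
t: 0.52
ee_pos: [256.6, 539.5, 230.2]
orientation: [0.03, 1.571, -0.03]
ft_force: [1.1, -0.7, 0.0]
width: 87.7
```

>>> {"method": "apply_moves", "body": {
  "increments": [
    {"gripper": 100,"delta_pos": [0,-2.8,3],"dr": [0,0,0]},
    {"gripper": 100,"delta_pos": [0,-2.8,3],"dr": [0,0,0]},
    {"gripper": 100,"delta_pos": [0,-2.8,3],"dr": [0,0,0]},
    {"gripper": 100,"delta_pos": [0,-2.8,3],"dr": [0,0,0]},
    {"gripper": 100,"delta_pos": [0,-2.8,3],"dr": [0,0,0]}
  ]
}}

```text
t: 0.93
ee_pos: [402.7, 390.5, 230.5]
orientation: [0.033, 1.571, -0.034]
ft_force: [-0.1, -0.0, -0.4]
width: 87.8
```

>>> {"method": "apply_moves", "body": {
  "increments": [
    {"gripper": 100,"delta_pos": [0,-2.8,3],"dr": [0,0,0]},
    {"gripper": 100,"delta_pos": [0,-2.8,3],"dr": [0,0,0]},
    {"gripper": 100,"delta_pos": [0,-2.8,3],"dr": [0,0,0]},
    {"gripper": 100,"delta_pos": [0,-3.5,1],"dr": [0,0,0]},
    {"gripper": 100,"delta_pos": [0,-3.5,1],"dr": [0,0,0]}
  ]
}}

```text
t: 1.35
ee_pos: [506.2, 231.9, 230.3]
orientation: [0.034, 1.571, -0.034]
ft_force: [0.8, -0.3, 0.1]
width: 88.2
```

>>> {"method": "apply_moves", "body": {
  "increments": [
    {"gripper": 100,"delta_pos": [0,-3.5,0.5],"dr": [0,0,0]},
    {"gripper": 100,"delta_pos": [0,-3.5,0.5],"dr": [0,0,0]},
    {"gripper": 100,"delta_pos": [0,-3.5,0.5],"dr": [0,0,0]},
    {"gripper": 100,"delta_pos": [0,-3.5,0.5],"dr": [0,0,0]},
    {"gripper": 100,"delta_pos": [0,-3.5,0.5],"dr": [0,0,0]}
  ]
}}

```text
t: 1.77
ee_pos: [522.3, 56.1, 230.5]
orientation: [0.033, 1.571, -0.034]
ft_force: [0.9, 1.0, -0.2]
width: 88.4
```

>>> {"method": "apply_moves", "body": {
  "increments": [
    {"gripper": 100,"delta_pos": [0,-3.5,0.3],"dr": [0,0,0]},
    {"gripper": 100,"delta_pos": [0,-3.5,0.3],"dr": [0,0,0]},
    {"gripper": 100,"delta_pos": [0,-3.5,0.3],"dr": [0,0,0]},
    {"gripper": 100,"delta_pos": [0,-3.5,0.3],"dr": [0,0,0]},
    {"gripper": 100,"delta_pos": [0,-3.5,0.3],"dr": [0,0,0]}
  ]
}}

```text
t: 2.18
ee_pos: [529.7, -119.4, 230.5]
orientation: [0.034, 1.571, -0.034]
ft_force: [1.9, 0.3, -0.2]
width: 87.8
```

```bash
python3 -c "
from h import *
to([547,-462,160],87.6)"
```

```text
yaw 87.6 dr [-0.001 -0.    -0.   ] shift cm [  7.05 -34.16   3.17]
yaw 267.6 dr [ 3.141e+00 -0.000e+00  1.000e-03] shift cm [ 7.05 34.16 -3.17]
t 2.18 tcp [ 529.7 -119.4  230.5] yaw now 87.55 q [-0.24  0.3   1.81  0.    1.03 -1.77] F [ 1.9  0.3 -0.2] w 87.8
```

>>> {"method": "apply_moves", "body": {
  "increments": [
    {"gripper": 100,"delta_pos": [0,-3.5,0.3],"dr": [0,0,0]},
    {"gripper": 100,"delta_pos": [0,-3.5,0.3],"dr": [0,0,0]},
    {"gripper": 100,"delta_pos": [0,-3.5,0.3],"dr": [0,0,0]},
    {"gripper": 100,"delta_pos": [0,-3.5,0.3],"dr": [0,0,0]},
    {"gripper": 100,"delta_pos": [0,-3.5,0.3],"dr": [0,0,0]}
  ]
}}

```text
t: 2.6
ee_pos: [537.2, -294.8, 230.3]
orientation: [0.034, 1.571, -0.033]
ft_force: [0.1, -0.0, 0.0]
width: 87.7
```

>>> {"method": "apply_moves", "body": {
  "increments": [
    {"gripper": 100,"delta_pos": [0,-3.5,0.3],"dr": [0,0,0]},
    {"gripper": 100,"delta_pos": [0,-3.5,0.3],"dr": [0,0,0]},
    {"gripper": 100,"delta_pos": [1.5,-3.5,0.3],"dr": [0,0,0]},
    {"gripper": 100,"delta_pos": [2.5,-3,0.3],"dr": [0,0,0]},
    {"gripper": 100,"delta_pos": [2,-2.4,0.3],"dr": [0,0,0]}
  ]
}}

```text
t: 3.02
ee_pos: [545.3, -455.1, 169.4]
orientation: [0.034, 1.57, -0.035]
ft_force: [-0.2, -0.0, -0.1]
width: 88.0
```

>>> {"method": "apply_moves", "body": {
  "increments": [
    {"gripper": 100,"delta_pos": [0,0,0],"dr": [0,0,0]},
    {"gripper": 100,"delta_pos": [0,0,0],"dr": [0,0,0]},
    {"gripper": 100,"delta_pos": [0,0,0],"dr": [0,0,0]},
    {"gripper": 100,"delta_pos": [0,0,0],"dr": [0,0,0]},
    {"gripper": 100,"delta_pos": [0,0,0],"dr": [0,0,0]}
  ]
}}

```text
t: 3.43
ee_pos: [546.6, -451.8, 172.2]
orientation: [0.032, 1.569, -0.033]
ft_force: [0.5, 0.6, 0.2]
width: 87.7
```

```bash
python3 -c "
from h import *
to([547,-461.5,84],87.6)
d=grab('wrist'); cv2.imwrite('pics/w1.png',d['img'][:,:,::-1])"
```

```text
yaw 87.6 dr [0.    0.001 0.001] shift cm [ 8.82 -0.96  0.08]
yaw 267.6 dr [-3.141e+00 -2.000e-03  2.000e-03] shift cm [ 8.82  0.96 -0.08]
t 3.43 tcp [ 546.6 -451.8  172.2] yaw now 87.62 q [-0.71  0.61  1.47  0.    1.07 -2.24] F [0.5 0.6 0.2] w 87.7
```

View pics/w1.png

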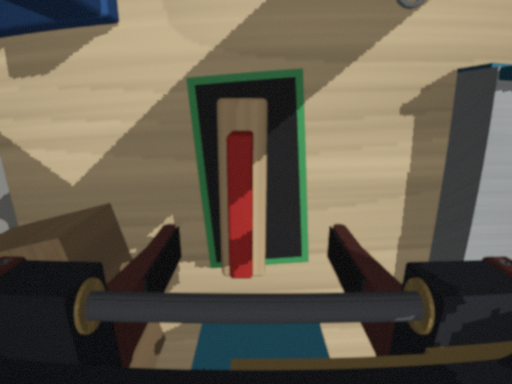

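Wrist view: the red bar is at columns 228–252. The finger centre is about 255, which matches the 9.6 mm still to go in -y. I'll check box clearance in the cloud, then descend.

```bash
python3 -c "
from h import *
X=np.load('cloud.npy').reshape(-1,3); k=(X[:,2]>40)&(X[:,0]>480)&(X[:,0]<620)&(X[:,1]<-490)&(X[:,1]>-640)
P=X[k]; print(len(P), P.min(0) if len(P) else 0,P.max(0) if len(P) else 0)
for y in range(-640,-490,15):
  Q=P[(P[:,1]>=y)&(P[:,1]<y+15)]
  if len(Q): print(y,Q[:,0].min().round(),Q[:,2].max().round())"
```

```text
355 [ 566.65276027 -639.95758396   40.24893952] [ 619.97676284 -608.29156248  104.84616746]
-640 568.0 105.0
-625 567.0 105.0
-610 602.0 98.0
```

>>> {"method": "apply_moves", "body": {
  "increments": [
    {"gripper": 100,"delta_pos": [0,-1,0.05],"dr": [0,0,0]},
    {"gripper": 100,"delta_pos": [0,0,0],"dr": [0,0,0]},
    {"gripper": 100,"delta_pos": [0,0,0],"dr": [0,0,0]},
    {"gripper": 100,"delta_pos": [0,0,0],"dr": [0,0,0]},
    {"gripper": 100,"delta_pos": [0,0,0],"dr": [0,0,0]}
  ]
}}

```text
t: 3.9
ee_pos: [545.8, -462.7, 170.7]
orientation: [0.034, 1.571, -0.034]
ft_force: [-0.2, -0.6, 0.3]
width: 87.7
```

Clear of the box. Descend and close.

>>> {"method": "apply_moves", "body": {
  "increments": [
    {"gripper": 100,"delta_pos": [3,0,0],"dr": [0,0,0]},
    {"gripper": 100,"delta_pos": [3,0,0],"dr": [0,0,0]},
    {"gripper": 100,"delta_pos": [1.7,0,0],"dr": [0,0,0]},
    {"gripper": 100,"delta_pos": [1,0.1,0],"dr": [0,0,0]},
    {"gripper": 100,"delta_pos": [0,0,0],"dr": [0,0,0]}
  ]
}}

```text
t: 4.32
ee_pos: [544.7, -460.4, 80.9]
orientation: [0.036, 1.574, -0.031]
ft_force: [-0.7, 0.7, -0.1]
width: 87.7
```

>>> {"method": "apply_moves", "body": {
  "increments": [
    {"gripper": 0,"delta_pos": [0,0,0],"dr": [0,0,0]},
    {"gripper": 0,"delta_pos": [0,0,0],"dr": [0,0,0]},
    {"gripper": 0,"delta_pos": [0,0,0],"dr": [0,0,0]},
    {"gripper": 0,"delta_pos": [0,0,0],"dr": [0,0,0]},
    {"gripper": 0,"delta_pos": [0,0,0],"dr": [0,0,0]}
  ]
}}

```text
t: 4.73
ee_pos: [546.4, -462.1, 84.8]
orientation: [0.033, 1.569, -0.034]
ft_force: [-0.3, 0.2, 0.0]
width: 57.9
```

>>> {"method": "apply_moves", "body": {
  "increments": [
    {"gripper": 0,"delta_pos": [0,0,0],"dr": [0,0,0]},
    {"gripper": 0,"delta_pos": [0,0,0],"dr": [0,0,0]},
    {"gripper": 0,"delta_pos": [0,0,0],"dr": [0,0,0]},
    {"gripper": 0,"delta_pos": [0,0,0],"dr": [0,0,0]},
    {"gripper": 0,"delta_pos": [0,0,0],"dr": [0,0,0]}
  ]
}}

```text
t: 5.15
ee_pos: [545.9, -461.7, 83.7]
orientation: [0.034, 1.571, -0.034]
ft_force: [-0.5, -0.2, -0.0]
width: 24.3
```

```bash
python3 -c "
from h import *
to([551,-206,146],88.2)"
```

```text
yaw 88.2 dr [-0.011 -0.    -0.   ] shift cm [-6.23 25.57 -0.29]
yaw 268.2 dr [ 3.13 -0.    0.  ] shift cm [ -6.23 -25.57   0.29]
t 5.15 tcp [ 545.9 -461.7   83.7] yaw now 87.55 q [-0.72  0.72  1.49 -0.    0.93 -2.25] F [-0.5 -0.2 -0. ] w 24.3
```

>>> {"method": "apply_moves", "body": {
  "increments": [
    {"gripper": 0,"delta_pos": [0,0,0],"dr": [0,0,0]},
    {"gripper": 0,"delta_pos": [0,0,0],"dr": [0,0,0]},
    {"gripper": 0,"delta_pos": [0,0,0],"dr": [0,0,0]},
    {"gripper": 0,"delta_pos": [-1,0,0],"dr": [0,0,0]},
    {"gripper": 0,"delta_pos": [-2,0,0],"dr": [-0.011,0,0]}
  ]
}}

```text
t: 5.57
ee_pos: [544.1, -460.1, 111.2]
orientation: [0.028, 1.575, -0.022]
ft_force: [0.1, 0.8, -2.2]
width: 19.6
```

>>> {"method": "apply_moves", "body": {
  "increments": [
    {"gripper": 0,"delta_pos": [-2.5,0,0],"dr": [0,0,0]},
    {"gripper": 0,"delta_pos": [-3,0,0],"dr": [0,0,0]},
    {"gripper": 0,"delta_pos": [-2,1,0],"dr": [0,0,0]},
    {"gripper": 0,"delta_pos": [0,2,0],"dr": [0,0,0]},
    {"gripper": 0,"delta_pos": [0,2,0],"dr": [0,0,0]}
  ]
}}

```text
t: 5.98
ee_pos: [548.1, -412.3, 191.3]
orientation: [0.024, 1.568, -0.028]
ft_force: [0.1, 0.4, -3.3]
width: 20.0
```

>>> {"method": "apply_moves", "body": {
  "increments": [
    {"gripper": 0,"delta_pos": [0,3,0],"dr": [0,0,0]},
    {"gripper": 0,"delta_pos": [0,3,0],"dr": [0,0,0]},
    {"gripper": 0,"delta_pos": [0,3,0],"dr": [0,0,0]},
    {"gripper": 0,"delta_pos": [0,3,0],"dr": [0,0,0]},
    {"gripper": 0,"delta_pos": [0,3,0],"dr": [0,0,0]}
  ]
}}

```text
t: 6.4
ee_pos: [551.9, -260.3, 189.2]
orientation: [0.025, 1.571, -0.025]
ft_force: [-0.2, 0.9, -1.9]
width: 20.0
```

>>> {"method": "apply_moves", "body": {
  "increments": [
    {"gripper": 0,"delta_pos": [0,2.5,0],"dr": [0,0,0]},
    {"gripper": 0,"delta_pos": [0,1.5,0],"dr": [0,0,0]},
    {"gripper": 0,"delta_pos": [0,1,0],"dr": [0,0,0]},
    {"gripper": 0,"delta_pos": [0,0,0],"dr": [0,0,0]},
    {"gripper": 0,"delta_pos": [0,0,0],"dr": [0,0,0]}
  ]
}}

```text
t: 6.82
ee_pos: [554.2, -212.3, 188.9]
orientation: [0.024, 1.57, -0.025]
ft_force: [0.2, -0.7, -2.5]
width: 19.7
```

```bash
python3 -c "
from h import *
to([552.5,-206,143],88.2)
d=grab('scene'); cv2.imwrite('pics/s2.png',cv2.resize(d['img'][:,:,::-1],(800,600)))"
```

```text
yaw 88.2 dr [0.    0.    0.001] shift cm [ 4.59  0.62 -0.18]
yaw 268.2 dr [-3.141e+00 -1.000e-03  1.000e-03] shift cm [ 4.59 -0.62  0.18]
t 6.82 tcp [ 554.2 -212.3  188.9] yaw now 88.22 q [-0.39  0.43  1.73 -0.    0.98 -1.93] F [ 0.2 -0.7 -2.5] w 19.7
```

View pics/s2.png

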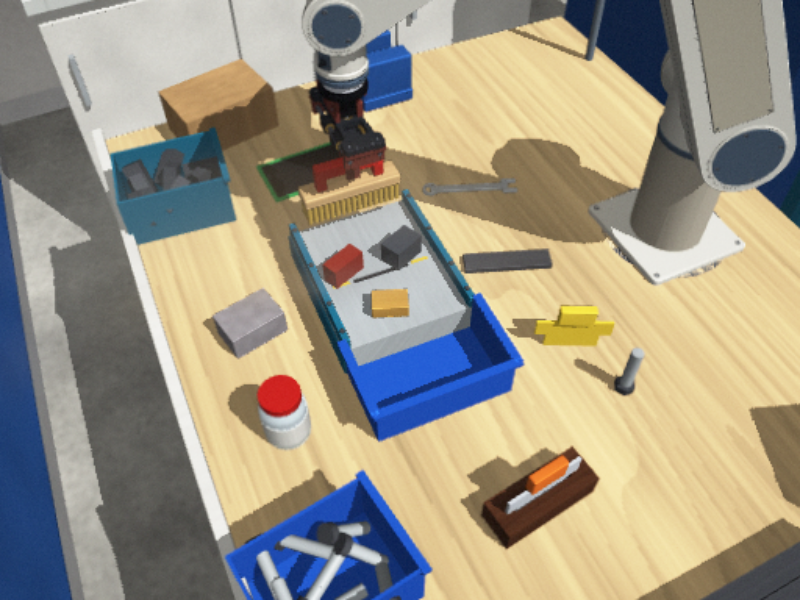

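The scene view shows the brush held level over the bed's back end at (350,195), with the offcuts untouched at (343,265), (400,245) and (390,303). Lower it.

>>> {"method": "apply_moves", "body": {
  "increments": [
    {"gripper": 0,"delta_pos": [1,0.5,-0.15],"dr": [0,0,0]},
    {"gripper": 0,"delta_pos": [2,0,0],"dr": [0,0,0]},
    {"gripper": 0,"delta_pos": [1,0,0],"dr": [0,0,0]},
    {"gripper": 0,"delta_pos": [0.3,0,0],"dr": [0,0,0]},
    {"gripper": 0,"delta_pos": [0,0,0],"dr": [0,0,0]}
  ]
}}

```text
t: 7.28
ee_pos: [551.6, -207.0, 144.2]
orientation: [0.026, 1.573, -0.025]
ft_force: [0.4, 0.7, -2.8]
width: 20.0
```

```bash
python3 -c "
from h import *
to([552.5,-206,142.7],88.2)"
```

```text
yaw 88.2 dr [-0.001 -0.003 -0.001] shift cm [0.15 0.1  0.09]
yaw 268.2 dr [ 3.14e+00 -1.00e-03  4.00e-03] shift cm [ 0.15 -0.1  -0.09]
t 7.28 tcp [ 551.6 -207.   144.2] yaw now 88.14 q [-0.38  0.48  1.77 -0.    0.89 -1.92] F [ 0.4  0.7 -2.8] w 20.0
```

>>> {"method": "apply_moves", "body": {
  "increments": [
    {"gripper": 0,"delta_pos": [0.1,1,0.05],"dr": [0,0,0]},
    {"gripper": 0,"delta_pos": [0,1.2,0],"dr": [0,0,0]},
    {"gripper": 0,"delta_pos": [0,1.2,0],"dr": [0,0,0]},
    {"gripper": 0,"delta_pos": [0,1.2,0],"dr": [0,0,0]},
    {"gripper": 0,"delta_pos": [0,1.2,0],"dr": [0,0,0]}
  ]
}}

```text
t: 7.7
ee_pos: [555.1, -147.3, 145.2]
orientation: [0.024, 1.57, -0.025]
ft_force: [-0.0, -0.9, -3.0]
width: 20.0
```

>>> {"method": "apply_moves", "body": {
  "increments": [
    {"gripper": 0,"delta_pos": [0,1.2,0],"dr": [0,0,0]},
    {"gripper": 0,"delta_pos": [0,1.2,0],"dr": [0,0,0]},
    {"gripper": 0,"delta_pos": [0,1.2,0],"dr": [0,0,0]},
    {"gripper": 0,"delta_pos": [0,1.2,0],"dr": [0,0,0]},
    {"gripper": 0,"delta_pos": [0,1.2,0],"dr": [0,0,0]}
  ]
}}

```text
t: 8.12
ee_pos: [556.8, -87.6, 144.7]
orientation: [0.025, 1.571, -0.025]
ft_force: [0.4, -1.7, -2.6]
width: 20.0
```

```bash
python3 -c "
from h import *
to([560,51,143],88.2)
d=grab('scene'); cv2.imwrite('pics/s3.png',cv2.resize(d['img'][80:300,150:370,::-1],(600,600)))"
```

```text
yaw 88.2 dr [-0.  0.  0.] shift cm [ 0.17 13.86 -0.12]
yaw 268.2 dr [ 3.141  0.    -0.   ] shift cm [  0.17 -13.86   0.12]
t 8.12 tcp [556.8 -87.6 144.7] yaw now 88.19 q [-0.18  0.45  1.83 -0.    0.87 -1.72] F [ 0.4 -1.7 -2.6] w 20.0
```

View pics/s3.png

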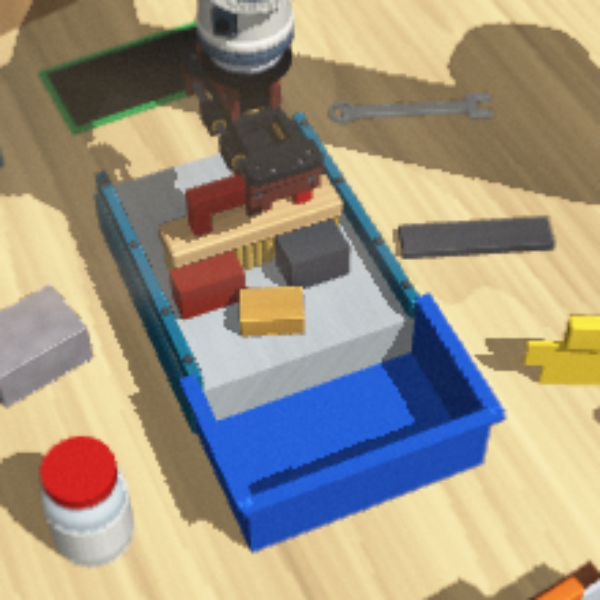

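The crop shows the square, tall and brass pieces pushed ahead of the brush at (315,255), (210,285) and (272,310), with none escaping. Continue into the bin.

>>> {"method": "apply_moves", "body": {
  "increments": [
    {"gripper": 0,"delta_pos": [0.05,1.2,0],"dr": [0,0,0]},
    {"gripper": 0,"delta_pos": [0,1.2,0],"dr": [0,0,0]},
    {"gripper": 0,"delta_pos": [0,1.2,0],"dr": [0,0,0]},
    {"gripper": 0,"delta_pos": [0,1.2,0],"dr": [0,0,0]},
    {"gripper": 0,"delta_pos": [0,1.2,0],"dr": [0,0,0]}
  ]
}}

```text
t: 8.58
ee_pos: [559.0, -27.9, 144.5]
orientation: [0.025, 1.57, -0.025]
ft_force: [0.1, -2.8, 3.2]
width: 19.9
```

>>> {"method": "apply_moves", "body": {
  "increments": [
    {"gripper": 0,"delta_pos": [0,1.2,0],"dr": [0,0,0]},
    {"gripper": 0,"delta_pos": [0,1.2,0],"dr": [0,0,0]},
    {"gripper": 0,"delta_pos": [0,1.2,0],"dr": [0,0,0]},
    {"gripper": 0,"delta_pos": [0,1.2,0],"dr": [0,0,0]},
    {"gripper": 0,"delta_pos": [0,1.2,0],"dr": [0,0,0]}
  ]
}}

```text
t: 9.0
ee_pos: [560.6, 32.5, 144.2]
orientation: [0.025, 1.571, -0.025]
ft_force: [-0.5, 0.1, -3.3]
width: 19.9
```

>>> {"method": "apply_moves", "body": {
  "increments": [
    {"gripper": 0,"delta_pos": [0,1.2,0],"dr": [0,0,0]},
    {"gripper": 0,"delta_pos": [0,1,0],"dr": [0,0,0]},
    {"gripper": 0,"delta_pos": [0,0,0],"dr": [0,0,0]},
    {"gripper": 0,"delta_pos": [0,0,0],"dr": [0,0,0]},
    {"gripper": 0,"delta_pos": [0,0,0],"dr": [0,0,0]}
  ]
}}

```text
t: 9.42
ee_pos: [561.0, 53.0, 143.8]
orientation: [0.025, 1.571, -0.025]
ft_force: [-0.0, 0.1, -3.1]
width: 19.9
```

```bash
python3 -c "
from h import *
to([560,51,143],88.2)
d=grab('scene'); cv2.imwrite('pics/s4.png',cv2.resize(d['img'][80:300,150:370,::-1],(600,600)))"
```

```text
yaw 88.2 dr [-0.    -0.001  0.   ] shift cm [ 0.08 -0.21 -0.09]
yaw 268.2 dr [3.141e+00 0.000e+00 1.000e-03] shift cm [0.08 0.21 0.09]
t 9.42 tcp [561.   53.  143.8] yaw now 88.19 q [ 0.07  0.45  1.83 -0.    0.86 -1.47] F [-0.   0.1 -3.1] w 19.9
```

View pics/s4.png

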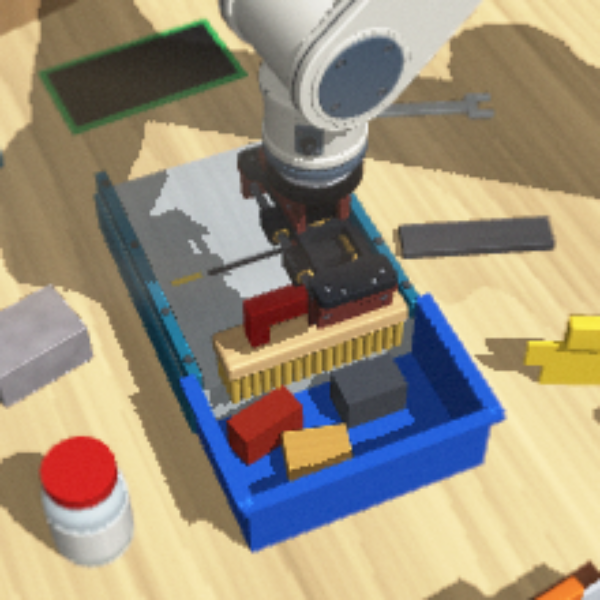

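All three offcuts are in the bin: red (265,425), brass (317,450), dark (370,388). Lift and return to the mat.

>>> {"method": "apply_moves", "body": {
  "increments": [
    {"gripper": 0,"delta_pos": [-1,0,0],"dr": [0,0,0]},
    {"gripper": 0,"delta_pos": [-2.5,0,0],"dr": [0,0,0]},
    {"gripper": 0,"delta_pos": [-1.5,-1,0],"dr": [0,0,0]},
    {"gripper": 0,"delta_pos": [0,-2,0],"dr": [0,0,0]},
    {"gripper": 0,"delta_pos": [0,-3,0],"dr": [0,0,0]}
  ]
}}

```text
t: 9.88
ee_pos: [560.5, -6.6, 196.4]
orientation: [0.024, 1.567, -0.023]
ft_force: [-0.6, -0.8, -2.9]
width: 20.3
```

>>> {"method": "apply_moves", "body": {
  "increments": [
    {"gripper": 0,"delta_pos": [0,-3.5,0],"dr": [0,0,0]},
    {"gripper": 0,"delta_pos": [0,-3.5,0],"dr": [0,0,0]},
    {"gripper": 0,"delta_pos": [0,-3.5,0],"dr": [0,0,0]},
    {"gripper": 0,"delta_pos": [0,-3.5,0],"dr": [0,0,0]},
    {"gripper": 0,"delta_pos": [0,-3.5,0],"dr": [0,0,0]}
  ]
}}

```text
t: 10.3
ee_pos: [553.4, -184.1, 195.1]
orientation: [0.025, 1.57, -0.026]
ft_force: [0.2, 1.7, -2.7]
width: 19.9
```

>>> {"method": "apply_moves", "body": {
  "increments": [
    {"gripper": 0,"delta_pos": [0,-3.5,0],"dr": [0,0,0]},
    {"gripper": 0,"delta_pos": [0,-3.5,0],"dr": [0,0,0]},
    {"gripper": 0,"delta_pos": [0,-3.5,0],"dr": [0,0,0]},
    {"gripper": 0,"delta_pos": [0,-3.5,0],"dr": [0,0,0]},
    {"gripper": 0,"delta_pos": [0,-3.5,0],"dr": [0,0,0]}
  ]
}}

```text
t: 10.72
ee_pos: [547.5, -359.1, 195.0]
orientation: [0.026, 1.57, -0.026]
ft_force: [0.2, 0.3, -2.3]
width: 20.0
```

>>> {"method": "apply_moves", "body": {
  "increments": [
    {"gripper": 0,"delta_pos": [0,-3,0],"dr": [0,0,0]},
    {"gripper": 0,"delta_pos": [0,-3,0],"dr": [0,0,0]},
    {"gripper": 0,"delta_pos": [0,-2,0],"dr": [0,0,0]},
    {"gripper": 0,"delta_pos": [0,-1,0],"dr": [0,0,0]},
    {"gripper": 0,"delta_pos": [0,0,0],"dr": [0,0,0]}
  ]
}}

```text
t: 11.13
ee_pos: [544.6, -449.0, 194.5]
orientation: [0.027, 1.57, -0.028]
ft_force: [-0.1, 0.6, -2.7]
width: 20.1
```

```bash
cat >> h.py <<'E'
def cloud(d):
    Z=d['range_z'];H,W=Z.shape;K=d['mtx']
    g=np.stack(np.meshgrid(np.arange(W),np.arange(H)),-1).reshape(-1,2)
    p=(g-[K[0,2],K[1,2]])/[K[0,0],K[1,1]]; q=p.copy()
    for _ in range(20): q=p/(1+float(d['k1'])*(q**2).sum(1,keepdims=True))
    R=cv2.Rodrigues(np.array(d['rvec'],float))[0]
    return ((np.c_[q,np.ones(len(q))]*Z.reshape(-1,1)-np.array(d['tvec']).ravel())@R).reshape(H,W,3)
E
python3 -c "
from h import *
to([545,-457,84],88.2)
d=grab('top'); X=cloud(d); z=X[...,2]; x=X[...,0]; y=X[...,1]
print('slot yaw/pos')
g=d['img'].mean(-1); hsv=cv2.cvtColor(d['img'],cv2.COLOR_RGB2HSV).astype(int)
# bin contents above floor, inside walls
m=(x>460)&(x<665)&(y>55)&(y<175)&(z>18); print('bin max z',np.percentile(z[m],[50,99]),z[m].max(),m.sum())
cv2.imwrite('pics/b5.png',cv2.resize(d['img'][125:240,175:350,::-1],None,fx=4.5,fy=4.5,interpolation=cv2.INTER_CUBIC))
yel=(hsv[...,0]>18)&(hsv[...,0]<35)&(hsv[...,1]>120)&(z>54)&(z<66)&(y>-130)&(y<-40)&(x>450)&(x<660)
k,L=cv2.connectedComponents(yel.astype(np.uint8))
for i in range(1,k):
  P=X[L==i]; print('yel',len(P),P.mean(0).round(1),P.min(0).round(1),P.max(0).round(1))
dk=(g<60)&(x>500)&(x<615)&(y>-95)&(y<-72); v,u=np.nonzero(dk)
P=np.array([world(d,a,b,60) for a,b in zip(u,v)]); print(len(P)); r=cv2.minAreaRect(P[:,:2].astype(np.float32)); print(r,P.mean(0)); print(cv2.fitLine(P[:,:2].astype(np.float32),cv2.DIST_HUBER,0,.01,.01).ravel())
"
```

```text
yaw 88.2 dr [-0.003  0.     0.001] shift cm [11.05 -0.79  0.06]
yaw 268.2 dr [ 3.138e+00  1.000e-03 -1.000e-03] shift cm [11.05  0.79 -0.06]
t 11.13 tcp [ 544.6 -449.   194.5] yaw now 88.01 q [-0.71  0.58  1.46 -0.    1.1  -2.24] F [-0.1  0.6 -2.7] w 20.1
slot yaw/pos
bin max z [43.21277588 51.5502485 ] 55.33243565572917 930
yel 20 [629.9 -86.1  60.8] [616.8 -87.8  56.7] [642.7 -84.4  64.9]
yel 21 [485.6 -82.8  60.3] [472.4 -84.7  56.2] [500.3 -79.3  65.9]
129
((557.197509765625, -84.59026336669922), (8.127697944641113, 93.13555908203125), 88.75791931152344) [558.27655842 -84.44469251  60.        ]
[ 9.9841547e-01 -5.6272008e-02  5.5745581e+02 -8.4588463e+01]
```

View pics/b5.png

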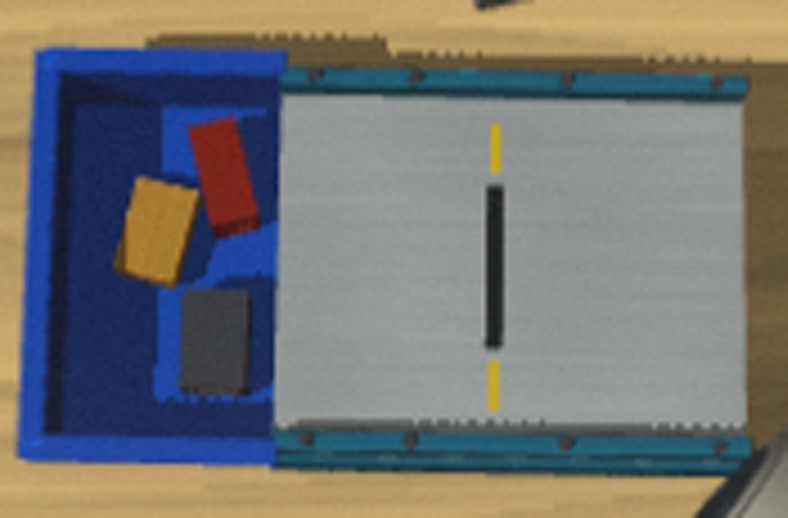

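The bed is clear. All three offcuts lie low in the bin (max z 55), and the slot centre is about (557.7,-84.5). Set the brush down.

>>> {"method": "apply_moves", "body": {
  "increments": [
    {"gripper": 0,"delta_pos": [2,-0.8,0.05],"dr": [0,0,0]},
    {"gripper": 0,"delta_pos": [3,0,0],"dr": [0,0,0]},
    {"gripper": 0,"delta_pos": [3,0,0],"dr": [0,0,0]},
    {"gripper": 0,"delta_pos": [1.7,0,0],"dr": [0,0,0]},
    {"gripper": 0,"delta_pos": [0.6,0,0],"dr": [0,0,0]}
  ]
}}

```text
t: 11.6
ee_pos: [544.1, -451.3, 87.7]
orientation: [0.028, 1.576, -0.02]
ft_force: [-0.9, 1.1, -2.0]
width: 20.3
```

>>> {"method": "apply_moves", "body": {
  "increments": [
    {"gripper": 0,"delta_pos": [0.3,0,0],"dr": [0,0,0]},
    {"gripper": 0,"delta_pos": [0.2,0,0],"dr": [0,0,0]},
    {"gripper": 0,"delta_pos": [0.1,0,0],"dr": [0,0,0]},
    {"gripper": 0,"delta_pos": [0,0,0],"dr": [0,0,0]},
    {"gripper": 0,"delta_pos": [0,0,0],"dr": [0,0,0]}
  ]
}}

```text
t: 12.02
ee_pos: [546.3, -455.1, 86.6]
orientation: [0.024, 1.569, -0.026]
ft_force: [-0.5, 0.6, -2.3]
width: 20.0
```

```bash
python3 -c "
from h import *
to([545,-457,84],88.2)"
```

```text
yaw 88.2 dr [-0.     0.002  0.001] shift cm [ 0.26 -0.2  -0.12]
yaw 268.2 dr [ 3.141e+00  2.000e-03 -3.000e-03] shift cm [0.26 0.2  0.12]
t 12.02 tcp [ 546.3 -455.1   86.6] yaw now 88.18 q [-0.71  0.71  1.5   0.    0.93 -2.25] F [-0.5  0.6 -2.3] w 20.0
```

Still about 2–3 mm up: lower to contact and then open.

>>> {"method": "apply_moves", "body": {
  "increments": [
    {"gripper": 0,"delta_pos": [0.1,0,0],"dr": [0,0,0]},
    {"gripper": 0,"delta_pos": [0.1,0,0],"dr": [0,0,0]},
    {"gripper": 0,"delta_pos": [0.07,0,0],"dr": [0,0,0]},
    {"gripper": 0,"delta_pos": [0,0,0],"dr": [0,0,0]},
    {"gripper": 0,"delta_pos": [0,0,0],"dr": [0,0,0]}
  ]
}}

```text
t: 12.43
ee_pos: [545.9, -455.1, 83.5]
orientation: [0.025, 1.57, -0.026]
ft_force: [-1.7, -0.2, 6.5]
width: 20.0
```

```bash
python3 -c "
from h import *
to([545,-457,84],88.2)"
```

```text
yaw 88.2 dr [-0.001  0.001  0.001] shift cm [-0.05 -0.19 -0.08]
yaw 268.2 dr [ 3.141e+00  1.000e-03 -1.000e-03] shift cm [-0.05  0.19  0.08]
t 12.43 tcp [ 545.9 -455.1   83.5] yaw now 88.17 q [-0.71  0.71  1.5  -0.    0.93 -2.25] F [-1.7 -0.2  6.5] w 20.0
```

>>> {"method": "apply_moves", "body": {
  "increments": [
    {"gripper": 100,"delta_pos": [0,0,0],"dr": [0,0,0]},
    {"gripper": 100,"delta_pos": [0,0,0],"dr": [0,0,0]},
    {"gripper": 100,"delta_pos": [0,0,0],"dr": [0,0,0]},
    {"gripper": 100,"delta_pos": [0,0,0],"dr": [0,0,0]},
    {"gripper": 100,"delta_pos": [0,0,0],"dr": [0,0,0]}
  ]
}}

```text
t: 12.85
ee_pos: [545.6, -454.6, 82.3]
orientation: [0.025, 1.571, -0.025]
ft_force: [0.7, -0.4, 0.4]
width: 49.2
```

>>> {"method": "apply_moves", "body": {
  "increments": [
    {"gripper": 100,"delta_pos": [0,0,0],"dr": [0,0,0]},
    {"gripper": 100,"delta_pos": [0,0,0],"dr": [0,0,0]},
    {"gripper": 100,"delta_pos": [-1,0,0],"dr": [0,0,0]},
    {"gripper": 100,"delta_pos": [-2,0,0],"dr": [0,0,0]},
    {"gripper": 100,"delta_pos": [-3,0,0],"dr": [0,0,0]}
  ]
}}

```text
t: 13.27
ee_pos: [544.2, -453.5, 140.9]
orientation: [0.028, 1.575, -0.022]
ft_force: [0.6, 0.1, 0.5]
width: 83.1
```

>>> {"method": "apply_moves", "body": {
  "increments": [
    {"gripper": 100,"delta_pos": [-4,0,0],"dr": [0,0,0]},
    {"gripper": 100,"delta_pos": [-4,0,0],"dr": [0,0,0]},
    {"gripper": 100,"delta_pos": [0,3.5,0],"dr": [0,0,0]},
    {"gripper": 100,"delta_pos": [0,3.5,0],"dr": [0,0,0]},
    {"gripper": 100,"delta_pos": [0,3.5,0],"dr": [0,0,0]}
  ]
}}

```text
t: 13.68
ee_pos: [549.1, -349.3, 224.5]
orientation: [0.025, 1.568, -0.027]
ft_force: [0.1, 0.5, -0.4]
width: 87.7
```

```bash
python3 -c "
from h import *
to([511.5,368.5,180],97)
d=grab('top'); X=cloud(d); z=X[...,2]; x=X[...,0]; y=X[...,1]
h,s,v=[a.astype(int) for a in cv2.split(cv2.cvtColor(d['img'],cv2.COLOR_RGB2HSV))]
red=((h<8)|(h>172))&(s>150)&(z>90)&(z<115)&(y<-400)&(y>-520)&(x>470)&(x<620)
P=X[red]; print(len(P),cv2.minAreaRect(P[:,:2].astype(np.float32)), np.percentile(P[:,2],[5,50,95]))
o=(h>5)&(h<20)&(s>190)&(z>85)&(x>450)&(x<570)&(y>330)&(y<410); P=X[o&(z>100)][:,:2].astype(np.float32); print(len(P),cv2.minAreaRect(P),cv2.fitLine(P,cv2.DIST_HUBER,0,.01,.01).ravel(),X[o][:,2].max())
"
```

```text
yaw 97 dr [-0.156  0.002  0.002] shift cm [ 4.45 71.7   5.02]
yaw 277 dr [ 2.986e+00  2.000e-03 -4.000e-03] shift cm [  4.45 -71.7   -5.02]
t 13.68 tcp [ 549.1 -349.3  224.5] yaw now 88.09 q [-0.58  0.47  1.58  0.    1.1  -2.12] F [ 0.1  0.5 -0.4] w 87.7Traceback (most recent call last):
  File "<string>", line 7, in <module>
    P=X[red]; print(len(P),cv2.minAreaRect(P[:,:2].astype(np.float32)), np.percentile(P[:,2],[5,50,95]))
                                                                        ~~~~~~~~~~~~~^^^^^^^^^^^^^^^^^^
    return _quantile_unchecked(
        a, q, axis, out, overwrite_input, method, keepdims, weights)
    return _ureduce(a,
                    func=_quantile_ureduce_func,
    ...<5 lines>...
                    overwrite_input=overwrite_input,
                    method=method)
    r = func(a, **kwargs)
    result = _quantile(arr,
                       quantiles=q,
    ...<2 lines>...
                       out=out,
                       weights=wgt)
    slices_having_nans = np.isnan(arr[-1, ...])
                                  ~~~^^^^^^^^^
IndexError: index -1 is out of bounds for axis 0 with size 0
```

>>> {"method": "apply_moves", "body": {
  "increments": [
    {"gripper": 100,"delta_pos": [0,0,0],"dr": [-0.078,0,0]},
    {"gripper": 100,"delta_pos": [0,0,0],"dr": [-0.078,0,0]},
    {"gripper": 100,"delta_pos": [0,3,0.25],"dr": [0,0,0]},
    {"gripper": 100,"delta_pos": [0,3.5,0.25],"dr": [0,0,0]},
    {"gripper": 100,"delta_pos": [0,3.5,0.25],"dr": [0,0,0]}
  ]
}}

```text
t: 14.15
ee_pos: [543.8, -249.1, 223.1]
orientation: [-0.097, 1.568, 0.096]
ft_force: [0.2, -0.1, 0.3]
width: 87.9
```

>>> {"method": "apply_moves", "body": {
  "increments": [
    {"gripper": 100,"delta_pos": [0,3.5,0.25],"dr": [0,0,0]},
    {"gripper": 100,"delta_pos": [0,3.5,0.25],"dr": [0,0,0]},
    {"gripper": 100,"delta_pos": [0,3.5,0.25],"dr": [0,0,0]},
    {"gripper": 100,"delta_pos": [0,3.5,0.25],"dr": [0,0,0]},
    {"gripper": 100,"delta_pos": [0,3.5,0.25],"dr": [0,0,0]}
  ]
}}

```text
t: 14.57
ee_pos: [534.7, -73.0, 223.4]
orientation: [-0.098, 1.568, 0.097]
ft_force: [0.4, -0.1, 0.2]
width: 87.7
```

>>> {"method": "apply_moves", "body": {
  "increments": [
    {"gripper": 100,"delta_pos": [0,3.5,0.25],"dr": [0,0,0]},
    {"gripper": 100,"delta_pos": [0,3.5,0.25],"dr": [0,0,0]},
    {"gripper": 100,"delta_pos": [0,3.5,0.25],"dr": [0,0,0]},
    {"gripper": 100,"delta_pos": [0,3.5,0.25],"dr": [0,0,0]},
    {"gripper": 100,"delta_pos": [0,3.5,0.25],"dr": [0,0,0]}
  ]
}}

```text
t: 14.98
ee_pos: [525.4, 102.4, 223.4]
orientation: [-0.097, 1.568, 0.098]
ft_force: [0.3, -0.5, -0.3]
width: 87.9
```

>>> {"method": "apply_moves", "body": {
  "increments": [
    {"gripper": 100,"delta_pos": [0,3.5,0.25],"dr": [0,0,0]},
    {"gripper": 100,"delta_pos": [0,3.5,0.25],"dr": [0,0,0]},
    {"gripper": 100,"delta_pos": [0,3.5,0.25],"dr": [0,0,0]},
    {"gripper": 100,"delta_pos": [0,2,0.25],"dr": [0,0,0]},
    {"gripper": 100,"delta_pos": [0,1,0],"dr": [0,0,0]}
  ]
}}

```text
t: 15.4
ee_pos: [518.8, 238.7, 223.3]
orientation: [-0.099, 1.567, 0.1]
ft_force: [-0.3, -0.1, 0.0]
width: 87.9
```

```bash
python3 -c "
from h import *
to([511.5,368.5,180],97)
d=grab('top'); X=cloud(d); z=X[...,2]; x=X[...,0]; y=X[...,1]
h,s,v=[a.astype(int) for a in cv2.split(cv2.cvtColor(d['img'],cv2.COLOR_RGB2HSV))]
red=((h<8)|(h>172))&(s>150)&(z>90)&(z<115)&(y<-400)&(y>-520)&(x>470)&(x<620)
P=X[red]; print('brush',len(P),cv2.minAreaRect(P[:,:2].astype(np.float32)), np.percentile(P[:,2],[5,50,95]))
w=grab('wrist'); X=cloud(w); z=X[...,2]
h,s,v=[a.astype(int) for a in cv2.split(cv2.cvtColor(w['img'],cv2.COLOR_RGB2HSV))]
o=(h>5)&(h<20)&(s>190)&(z>100)&(z<125)&(abs(X[...,0]-511)<60)&(abs(X[...,1]-369)<50); P=X[o][:,:2].astype(np.float32); print('orange',len(P),cv2.minAreaRect(P) if len(P) else 0,cv2.fitLine(P,cv2.DIST_HUBER,0,.01,.01).ravel() if len(P) else 0, np.median(X[o][:,2]))
o=(z>70)&(z<84)&(abs(X[...,0]-511)<80)&(abs(X[...,1]-369)<50);P=X[o][:,:2].astype(np.float32);print('shoulder',len(P),cv2.minAreaRect(P) if len(P) else 0)
cv2.imwrite('pics/w6.png',w['img'][:,:,::-1])
"
```

```text
yaw 97 dr [ 0.005  0.001 -0.001] shift cm [ 4.33 12.97  0.85]
yaw 277 dr [-3.137e+00  1.000e-03  2.000e-03] shift cm [  4.33 -12.97  -0.85]
t 15.4 tcp [518.8 238.7 223.3] yaw now 97.26 q [ 0.41  0.35  1.76  0.    1.03 -1.29] F [-0.3 -0.1  0. ] w 87.9
brush 375 ((547.464599609375, -454.6118469238281), (21.627723693847656, 119.1754150390625), 88.04544067382812) [ 93.48187797 105.64764862 111.1723374 ]
orange 196 ((511.59356689453125, 362.385009765625), (57.37603759765625, 6.875965118408203), 2.288699150085449) [9.9160957e-01 1.2926914e-01 5.1021384e+02 3.6174271e+02] 106.415394271162
shoulder 563 ((513.0523071289062, 367.7334899902344), (126.40192413330078, 12.288593292236328), 6.510542869567871)
```

View pics/w6.png

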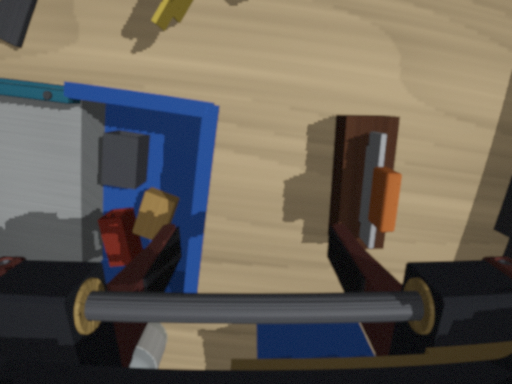

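The brush stands at (547,-454.6), upright at its starting height. The wrist view shows the gauge at (385,195) in its rack. Go above it.

>>> {"method": "apply_moves", "body": {
  "increments": [
    {"gripper": 100,"delta_pos": [0,3,0.2],"dr": [0.004,0,0]},
    {"gripper": 100,"delta_pos": [0,3.5,0.2],"dr": [0,0,0]},
    {"gripper": 100,"delta_pos": [1,3.5,0.2],"dr": [0,0,0]},
    {"gripper": 100,"delta_pos": [2,2,0.1],"dr": [0,0,0]},
    {"gripper": 100,"delta_pos": [1.5,0.9,0.1],"dr": [0,0,0]}
  ]
}}

```text
t: 15.92
ee_pos: [511.4, 366.0, 177.2]
orientation: [-0.094, 1.568, 0.095]
ft_force: [0.6, -0.1, 0.8]
width: 88.0
```

>>> {"method": "apply_moves", "body": {
  "increments": [
    {"gripper": 100,"delta_pos": [0,0,0],"dr": [0,0,0]},
    {"gripper": 100,"delta_pos": [0,0,0],"dr": [0,0,0]},
    {"gripper": 100,"delta_pos": [0,0,0],"dr": [0,0,0]},
    {"gripper": 100,"delta_pos": [0,0,0],"dr": [0,0,0]},
    {"gripper": 100,"delta_pos": [0,0,0],"dr": [0,0,0]}
  ]
}}

```text
t: 16.33
ee_pos: [511.9, 364.1, 178.8]
orientation: [-0.093, 1.567, 0.094]
ft_force: [-0.3, -0.3, 0.5]
width: 87.8
```

```bash
python3 -c "
from h import *
to([511.5,368.7,88],97)
w=grab('wrist'); X=cloud(w); z=X[...,2]
h,s,v=[a.astype(int) for a in cv2.split(cv2.cvtColor(w['img'],cv2.COLOR_RGB2HSV))]
o=(h>5)&(h<20)&(s>190)&(z>103)&(z<125)&(abs(X[...,0]-511)<60)&(abs(X[...,1]-369)<50); P=X[o][:,:2].astype(np.float32); print('orange',len(P),cv2.minAreaRect(P) if len(P) else 0,cv2.fitLine(P,cv2.DIST_HUBER,0,.01,.01).ravel() if len(P) else 0, np.median(X[o][:,2]))
o=(z>70)&(z<84)&(abs(X[...,0]-511)<80)&(abs(X[...,1]-369)<50);P=X[o][:,:2].astype(np.float32);print('shoulder',len(P),cv2.minAreaRect(P) if len(P) else 0)
"
```

```text
yaw 97 dr [-0.003  0.002 -0.001] shift cm [9.08 0.46 0.02]
yaw 277 dr [ 3.138e+00 -1.000e-03 -2.000e-03] shift cm [ 9.08 -0.46 -0.02]
t 16.33 tcp [511.9 364.1 178.8] yaw now 96.81 q [ 0.6   0.49  1.66 -0.    0.99 -1.09] F [-0.3 -0.3  0.5] w 87.8
orange 234 ((511.1046447753906, 364.67535400390625), (13.57408618927002, 59.90028762817383), 87.88031005859375) [9.9003977e-01 1.4078791e-01 5.1656006e+02 3.6490451e+02] 110.77202109266429
shoulder 337 ((512.078369140625, 371.6483154296875), (126.12873077392578, 15.25462818145752), 10.83526611328125)
```

```bash
python3 -c "
from h import *
from scipy.optimize import minimize
def mask(d):
    h,s,v=[a.astype(int) for a in cv2.split(cv2.cvtColor(d['img'],cv2.COLOR_RGB2HSV))]
    X=cloud(d); o=(h>5)&(h<20)&(s>190)&(X[...,2]>65)&(abs(X[...,0]-511)<80)&(abs(X[...,1]-369)<60); return o.astype(float)
def sil(d,p,S=8):
    c,s=np.cos(p[2]),np.sin(p[2]); pts=[]
    for a in(-30,30):
        for b in(-8,8):
            for zz in(75,111): pts.append(proj(d,[p[0]+c*a-s*b,p[1]+s*a+c*b,zz]))
    hull=cv2.convexHull(np.float32(pts)); m=np.zeros(d['img'].shape[:2],np.uint8)
    cv2.fillConvexPoly(m,np.round(hull*16).astype(np.int32),255,cv2.LINE_AA,4); return m/255.
for n,d in(('top',load('top')),('wrist',load('wrist'))):
    M=mask(d); f=lambda p:abs(M-sil(d,[p[0],p[1],np.radians(p[2])])).sum()
    best=min((minimize(f,[511+i,367+j,7],method='Nelder-Mead',options=dict(initial_simplex=np.array([[511+i,367+j,7],[514+i,367+j,7],[511+i,370+j,7],[511+i,367+j,9]]))) for i in(-3,3) for j in(-4,0,4)),key=lambda r:r.fun)
    print(n,best.x.round(2),best.fun,M.sum())
d=load('wrist'); I=cv2.resize(d['img'][:,:,::-1],(800,600)); cv2.imwrite('pics/w7.png',I)
"
```

```text
top [536.61 270.97  49.1 ] 200.84313725490193 0.0
wrist [514.6  369.41   7.59] 1547.3058823529411 353.0
```

View pics/w7.png

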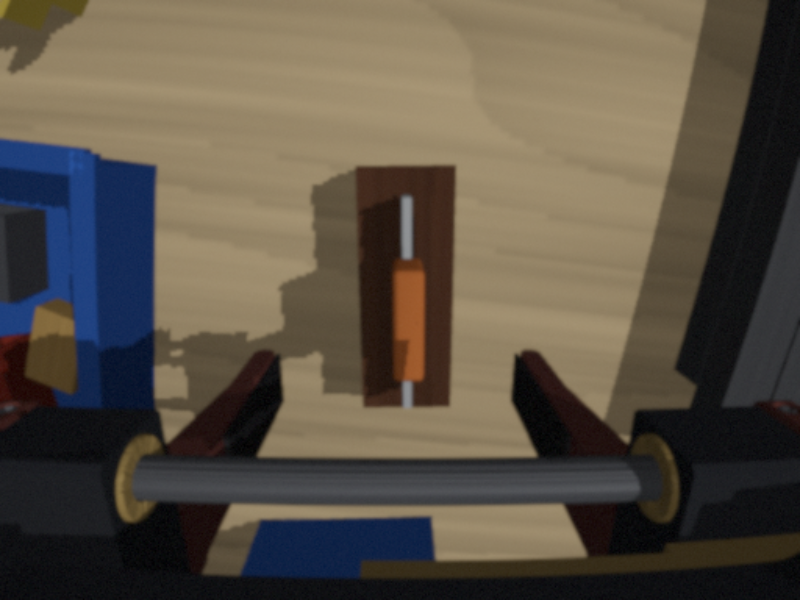

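The wrist view shows the gauge upright, with the orange handle at (410,325). The finger midpoint is about (398), i.e. about 5 mm to +y, which agrees with the top view. Descend and grip.

>>> {"method": "apply_moves", "body": {
  "increments": [
    {"gripper": 100,"delta_pos": [2,0.46,0.02],"dr": [-0.003,0,0]},
    {"gripper": 100,"delta_pos": [3,0,0],"dr": [0,0,0]},
    {"gripper": 100,"delta_pos": [2.5,0,0],"dr": [0,0,0]},
    {"gripper": 70,"delta_pos": [1,0,0],"dr": [0,0,0]},
    {"gripper": 50,"delta_pos": [0.5,0,0],"dr": [0,0,0]}
  ]
}}

```text
t: 16.8
ee_pos: [510.0, 368.8, 86.1]
orientation: [-0.098, 1.571, 0.095]
ft_force: [-0.1, 0.6, -0.4]
width: 77.7
```

>>> {"method": "apply_moves", "body": {
  "increments": [
    {"gripper": 40,"delta_pos": [0,0,0],"dr": [0,0,0]},
    {"gripper": 40,"delta_pos": [0,0,0],"dr": [0,0,0]},
    {"gripper": 40,"delta_pos": [0,0,0],"dr": [0,0,0]},
    {"gripper": 40,"delta_pos": [0,0,0],"dr": [0,0,0]},
    {"gripper": 40,"delta_pos": [0,0,0],"dr": [0,0,0]}
  ]
}}

```text
t: 17.22
ee_pos: [511.2, 370.0, 88.6]
orientation: [-0.096, 1.567, 0.097]
ft_force: [0.1, -0.0, 0.3]
width: 44.3
```

```bash
python3 -c "
from h import *
to([511.5,369,88],97)"
```

```text
yaw 97 dr [ 0.001  0.002 -0.001] shift cm [ 0.06 -0.11  0.01]
yaw 277 dr [-3.141e+00  1.000e-03  3.000e-03] shift cm [ 0.06  0.11 -0.01]
t 17.22 tcp [511.2 370.   88.6] yaw now 97.06 q [ 0.61  0.61  1.7   0.    0.83 -1.09] F [ 0.1 -0.   0.3] w 44.3
```

>>> {"method": "apply_moves", "body": {
  "increments": [
    {"gripper": 0,"delta_pos": [0,-0.1,0],"dr": [0,0,0]},
    {"gripper": 0,"delta_pos": [0,0,0],"dr": [0,0,0]},
    {"gripper": 0,"delta_pos": [0,0,0],"dr": [0,0,0]},
    {"gripper": 0,"delta_pos": [0,0,0],"dr": [0,0,0]},
    {"gripper": 0,"delta_pos": [0,0,0],"dr": [0,0,0]}
  ]
}}

```text
t: 17.63
ee_pos: [510.8, 368.7, 87.5]
orientation: [-0.097, 1.569, 0.097]
ft_force: [0.3, -0.1, 0.6]
width: 15.8
```

>>> {"method": "apply_moves", "body": {
  "increments": [
    {"gripper": 0,"delta_pos": [0,0,0],"dr": [0,0,0]},
    {"gripper": 0,"delta_pos": [0,0,0],"dr": [0,0,0]},
    {"gripper": 0,"delta_pos": [0,0,0],"dr": [0,0,0]},
    {"gripper": 0,"delta_pos": [0,0,0],"dr": [0,0,0]},
    {"gripper": 0,"delta_pos": [0,0,0],"dr": [0,0,0]}
  ]
}}

```text
t: 18.05
ee_pos: [510.8, 368.7, 87.5]
orientation: [-0.097, 1.569, 0.097]
ft_force: [0.0, -0.2, 0.7]
width: 15.9
```

```bash
python3 -c "
from h import *
to([511.5,369,200],97)"
```

```text
yaw 97 dr [ 0.001  0.    -0.   ] shift cm [-11.25   0.02   0.07]
yaw 277 dr [-3.141  0.     0.   ] shift cm [-11.25  -0.02  -0.07]
t 18.05 tcp [510.8 368.7  87.5] yaw now 97.06 q [ 0.61  0.61  1.7   0.    0.83 -1.09] F [ 0.  -0.2  0.7] w 15.9
```

>>> {"method": "apply_moves", "body": {
  "increments": [
    {"gripper": 0,"delta_pos": [-1,0,0],"dr": [0,0,0]},
    {"gripper": 0,"delta_pos": [-2,0,0],"dr": [0,0,0]},
    {"gripper": 0,"delta_pos": [-2.5,0,0],"dr": [0,0,0]},
    {"gripper": 0,"delta_pos": [-3,0,0],"dr": [0,0,0]},
    {"gripper": 0,"delta_pos": [-2.5,0,0],"dr": [0,0,0]}
  ]
}}

```text
t: 18.47
ee_pos: [510.7, 368.6, 199.4]
orientation: [-0.097, 1.569, 0.097]
ft_force: [0.7, -0.5, -1.3]
width: 16.1
```

>>> {"method": "apply_moves", "body": {
  "increments": [
    {"gripper": 0,"delta_pos": [0,0,0],"dr": [0.05,0,0]},
    {"gripper": 0,"delta_pos": [0,0,0],"dr": [0.05,0,0]},
    {"gripper": 0,"delta_pos": [0,0,0],"dr": [0.048,0,0]},
    {"gripper": 0,"delta_pos": [0,0,0],"dr": [0,0,0]},
    {"gripper": 0,"delta_pos": [0,0,0],"dr": [0,0,0]}
  ]
}}

```text
t: 18.88
ee_pos: [510.7, 368.5, 197.7]
orientation: [0.018, 1.571, -0.018]
ft_force: [0.8, -0.4, -1.4]
width: 15.8
```

```bash
python3 -c "
from h import *
to([557,-84.5,200],88.5)"
```

```text
yaw 88.5 dr [ 0.003 -0.     0.   ] shift cm [ -0.23 -45.16   5.82]
yaw 268.5 dr [-3.139 -0.    -0.   ] shift cm [-0.23 45.16 -5.82]
t 18.88 tcp [510.7 368.5 197.7] yaw now 88.66 q [ 0.61  0.47  1.64 -0.    1.03 -0.94] F [ 0.8 -0.4 -1.4] w 15.8
```

>>> {"method": "apply_moves", "body": {
  "increments": [
    {"gripper": 0,"delta_pos": [0,-2,0.4],"dr": [0,0,0]},
    {"gripper": 0,"delta_pos": [0,-3,0.4],"dr": [0,0,0]},
    {"gripper": 0,"delta_pos": [0,-3.5,0.4],"dr": [0,0,0]},
    {"gripper": 0,"delta_pos": [0,-3.5,0.4],"dr": [0,0,0]},
    {"gripper": 0,"delta_pos": [0,-3.5,0.4],"dr": [0,0,0]}
  ]
}}

```text
t: 19.3
ee_pos: [526.7, 211.8, 197.4]
orientation: [0.017, 1.571, -0.018]
ft_force: [-0.2, 0.0, -1.8]
width: 15.6
```

>>> {"method": "apply_moves", "body": {
  "increments": [
    {"gripper": 0,"delta_pos": [0,-3.5,0.4],"dr": [0,0,0]},
    {"gripper": 0,"delta_pos": [0,-3.5,0.4],"dr": [0,0,0]},
    {"gripper": 0,"delta_pos": [0,-3.5,0.4],"dr": [0,0,0]},
    {"gripper": 0,"delta_pos": [0,-3.5,0.4],"dr": [0,0,0]},
    {"gripper": 0,"delta_pos": [0,-3.5,0.4],"dr": [0,0,0]}
  ]
}}

```text
t: 19.72
ee_pos: [542.4, 36.1, 197.6]
orientation: [0.018, 1.571, -0.018]
ft_force: [0.4, -0.3, -1.6]
width: 15.4
```

>>> {"method": "apply_moves", "body": {
  "increments": [
    {"gripper": 0,"delta_pos": [0,-3.5,0.4],"dr": [0,0,0]},
    {"gripper": 0,"delta_pos": [0,-3.5,0.4],"dr": [0,0,0]},
    {"gripper": 0,"delta_pos": [0,-2.5,0.4],"dr": [0,0,0]},
    {"gripper": 0,"delta_pos": [0,-1.7,0.3],"dr": [0,0,0]},
    {"gripper": 0,"delta_pos": [0,-1,0.3],"dr": [0,0,0]}
  ]
}}

```text
t: 20.13
ee_pos: [557.5, -86.8, 197.5]
orientation: [0.02, 1.571, -0.02]
ft_force: [-0.4, 0.6, -2.0]
width: 15.7
```

>>> {"method": "apply_moves", "body": {
  "increments": [
    {"gripper": 0,"delta_pos": [1,0,0],"dr": [0,0,0]},
    {"gripper": 0,"delta_pos": [1.5,0,0],"dr": [0,0,0]},
    {"gripper": 0,"delta_pos": [1,0,0],"dr": [0,0,0]},
    {"gripper": 0,"delta_pos": [0.5,0,0],"dr": [0,0,0]},
    {"gripper": 0,"delta_pos": [0,0,0],"dr": [0,0,0]}
  ]
}}

```text
t: 20.55
ee_pos: [556.4, -83.5, 155.7]
orientation: [0.019, 1.574, -0.018]
ft_force: [-0.8, 0.2, -2.4]
width: 15.6
```

>>> {"method": "apply_moves", "body": {
  "increments": [
    {"gripper": 0,"delta_pos": [0,0,0],"dr": [0,0,0]},
    {"gripper": 0,"delta_pos": [0,0,0],"dr": [0,0,0]},
    {"gripper": 0,"delta_pos": [0,0,0],"dr": [0,0,0]},
    {"gripper": 0,"delta_pos": [0,0,0],"dr": [0,0,0]},
    {"gripper": 0,"delta_pos": [0,0,0],"dr": [0,0,0]}
  ]
}}

```text
t: 20.97
ee_pos: [557.9, -84.7, 158.0]
orientation: [0.019, 1.57, -0.02]
ft_force: [-0.2, -0.6, -2.5]
width: 16.2
```

```bash
python3 -c "
from h import *
to([557.2,-84.5,138],88.5)
d=grab('scene'); cv2.imwrite('pics/s8.png',cv2.resize(d['img'][110:230,190:320,::-1],(780,720))[:600])
w=grab('wrist'); cv2.imwrite('pics/w8.png',cv2.resize(w['img'][:,:,::-1],(800,600)))"
```

```text
yaw 88.5 dr [0.001 0.001 0.   ] shift cm [ 2.    0.02 -0.07]
yaw 268.5 dr [-3.14e+00 -0.00e+00  1.00e-03] shift cm [ 2.   -0.02  0.07]
t 20.97 tcp [557.9 -84.7 158. ] yaw now 88.59 q [-0.17  0.43  1.82 -0.    0.89 -1.72] F [-0.2 -0.6 -2.5] w 16.2
```

View pics/w8.png

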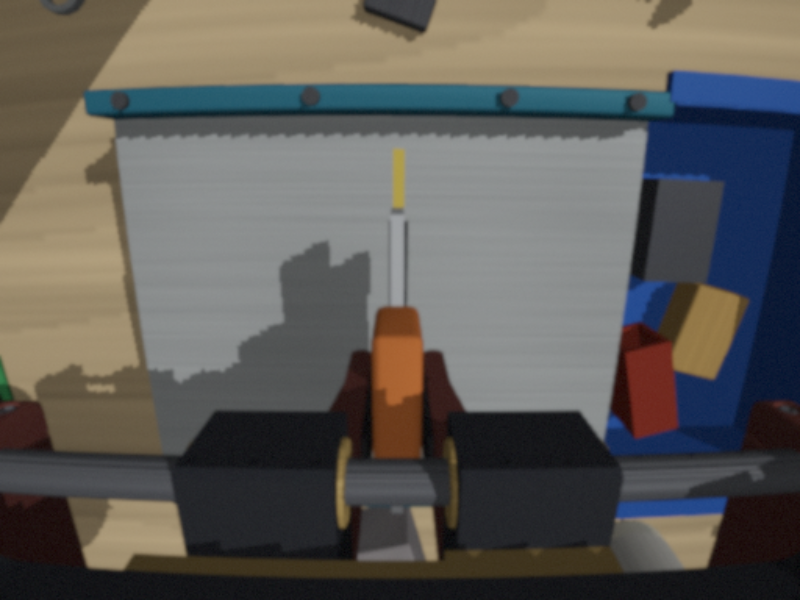

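The wrist view shows the blade over the slot: shoulder column about 397, stripe 399, slot edge showing at 407, all within about 1 mm. Lower in stages.

>>> {"method": "apply_moves", "body": {
  "increments": [
    {"gripper": 0,"delta_pos": [0.7,0,-0.1],"dr": [0,0,0]},
    {"gripper": 0,"delta_pos": [0.8,0,0],"dr": [0,0,0]},
    {"gripper": 0,"delta_pos": [0.8,0,0],"dr": [0,0,0]},
    {"gripper": 0,"delta_pos": [0.5,0,0],"dr": [0,0,0]},
    {"gripper": 0,"delta_pos": [0.3,0,0],"dr": [0,0,0]}
  ]
}}

```text
t: 21.48
ee_pos: [555.8, -84.5, 125.0]
orientation: [0.02, 1.573, -0.019]
ft_force: [0.5, 0.1, -1.3]
width: 16.0
```

```bash
python3 -c "
from h import *
to([556.8,-84.5,103],88.5)"
```

```text
yaw 88.5 dr [ 0.001 -0.002 -0.   ] shift cm [2.2  0.01 0.1 ]
yaw 268.5 dr [-3.14e+00  0.00e+00 -3.00e-03] shift cm [ 2.2  -0.01 -0.1 ]
t 21.48 tcp [555.8 -84.5 125. ] yaw now 88.58 q [-0.17  0.48  1.84 -0.    0.83 -1.72] F [ 0.5  0.1 -1.3] w 16.0
```

The foot is about 7 mm inside with no contact force. Continue.

>>> {"method": "apply_moves", "body": {
  "increments": [
    {"gripper": 0,"delta_pos": [0.6,0,0],"dr": [0,0,0]},
    {"gripper": 0,"delta_pos": [0.6,0,0],"dr": [0,0,0]},
    {"gripper": 0,"delta_pos": [0.4,0,0],"dr": [0,0,0]},
    {"gripper": 0,"delta_pos": [0.2,0,0],"dr": [0,0,0]},
    {"gripper": 0,"delta_pos": [0,0,0],"dr": [0,0,0]}
  ]
}}

```text
t: 21.9
ee_pos: [556.3, -84.6, 107.9]
orientation: [0.02, 1.572, -0.019]
ft_force: [0.3, 0.8, -1.1]
width: 16.1
```

```bash
python3 -c "
from h import *
to([556.8,-84.5,103],88.5)"
```

```text
yaw 88.5 dr [ 0.001 -0.001 -0.   ] shift cm [0.49 0.01 0.05]
yaw 268.5 dr [-3.14e+00  0.00e+00 -1.00e-03] shift cm [ 0.49 -0.01 -0.05]
t 21.9 tcp [556.3 -84.6 107.9] yaw now 88.58 q [-0.17  0.5   1.85  0.    0.79 -1.72] F [ 0.3  0.8 -1.1] w 16.1
```

>>> {"method": "apply_moves", "body": {
  "increments": [
    {"gripper": 0,"delta_pos": [0.2,0,0],"dr": [0,0,0]},
    {"gripper": 0,"delta_pos": [0.2,0,0],"dr": [0,0,0]},
    {"gripper": 0,"delta_pos": [0.1,0,0],"dr": [0,0,0]},
    {"gripper": 0,"delta_pos": [0.1,0,0],"dr": [0,0,0]},
    {"gripper": 0,"delta_pos": [0,0,0],"dr": [0,0,0]}
  ]
}}

```text
t: 22.32
ee_pos: [556.7, -84.7, 102.6]
orientation: [0.019, 1.57, -0.02]
ft_force: [-0.6, -1.0, -2.4]
width: 15.9
```

```bash
python3 -c "
from h import *
to([556.8,-84.5,103],88.5)"
```

```text
yaw 88.5 dr [0.001 0.    0.   ] shift cm [-0.04  0.02  0.01]
yaw 268.5 dr [-3.14 -0.    0.  ] shift cm [-0.04 -0.02 -0.01]
t 22.32 tcp [556.7 -84.7 102.6] yaw now 88.58 q [-0.17  0.51  1.85 -0.    0.78 -1.72] F [-0.6 -1.  -2.4] w 15.9
```

>>> {"method": "apply_moves", "body": {
  "increments": [
    {"gripper": 0,"delta_pos": [0.1,0,0],"dr": [0,0,0]},
    {"gripper": 0,"delta_pos": [0.05,0,0],"dr": [0,0,0]},
    {"gripper": 0,"delta_pos": [0,0,0],"dr": [0,0,0]},
    {"gripper": 0,"delta_pos": [0,0,0],"dr": [0,0,0]},
    {"gripper": 0,"delta_pos": [0,0,0],"dr": [0,0,0]}
  ]
}}

```text
t: 22.73
ee_pos: [556.7, -84.7, 102.4]
orientation: [0.019, 1.57, -0.02]
ft_force: [-3.8, 0.4, 12.0]
width: 15.9
```

```bash
python3 -c "
from h import *
to([556.8,-84.5,103],88.5)"
```

```text
yaw 88.5 dr [0.001 0.001 0.   ] shift cm [-0.06  0.02  0.01]
yaw 268.5 dr [-3.14e+00 -0.00e+00  1.00e-03] shift cm [-0.06 -0.02 -0.01]
t 22.73 tcp [556.7 -84.7 102.4] yaw now 88.58 q [-0.17  0.51  1.85  0.    0.78 -1.72] F [-3.8  0.4 12. ] w 15.9
```

Shoulders seated (12 N at TCP 102.4, which is 30 mm deep). Release, retreat and check.

>>> {"method": "apply_moves", "body": {
  "increments": [
    {"gripper": 100,"delta_pos": [-0.1,0,0],"dr": [0,0,0]},
    {"gripper": 100,"delta_pos": [0,0,0],"dr": [0,0,0]},
    {"gripper": 100,"delta_pos": [0,0,0],"dr": [0,0,0]},
    {"gripper": 100,"delta_pos": [0,0,0],"dr": [0,0,0]},
    {"gripper": 100,"delta_pos": [0,0,0],"dr": [0,0,0]}
  ]
}}

```text
t: 23.15
ee_pos: [556.6, -84.6, 101.9]
orientation: [0.02, 1.571, -0.019]
ft_force: [-0.6, -0.2, -0.6]
width: 45.7
```

>>> {"method": "apply_moves", "body": {
  "increments": [
    {"gripper": 100,"delta_pos": [0,0,0],"dr": [0,0,0]},
    {"gripper": 100,"delta_pos": [-1,0,0],"dr": [0,0,0]},
    {"gripper": 100,"delta_pos": [-3,0,0],"dr": [0,0,0]},
    {"gripper": 100,"delta_pos": [-3.5,0,0],"dr": [0,0,0]},
    {"gripper": 100,"delta_pos": [-3.5,0,0],"dr": [0,0,0]}
  ]
}}

```text
t: 23.57
ee_pos: [555.9, -84.5, 213.3]
orientation: [0.02, 1.572, -0.019]
ft_force: [0.5, 0.4, 0.1]
width: 78.8
```

>>> {"method": "apply_moves", "body": {
  "increments": [
    {"gripper": 100,"delta_pos": [-2,3,0],"dr": [0,0,0]},
    {"gripper": 100,"delta_pos": [0,3.5,-1.5],"dr": [0,0,0]},
    {"gripper": 100,"delta_pos": [0,3.5,-1.5],"dr": [0,0,0]},
    {"gripper": 100,"delta_pos": [0,3.5,-1.5],"dr": [0,0,0]},
    {"gripper": 100,"delta_pos": [0,3.5,-1.5],"dr": [0,0,0]}
  ]
}}

```text
t: 23.98
ee_pos: [500.0, 88.1, 233.0]
orientation: [0.02, 1.57, -0.02]
ft_force: [0.1, 0.1, -0.3]
width: 87.6
```

>>> {"method": "apply_moves", "body": {
  "increments": [
    {"gripper": 100,"delta_pos": [0,3.5,0],"dr": [0,0,0]},
    {"gripper": 100,"delta_pos": [0,3.5,0],"dr": [0,0,0]},
    {"gripper": 100,"delta_pos": [0,2,0],"dr": [0,0,0]},
    {"gripper": 100,"delta_pos": [0,0,0],"dr": [0,0,0]},
    {"gripper": 100,"delta_pos": [0,0,0],"dr": [0,0,0]}
  ]
}}

```text
t: 24.4
ee_pos: [502.9, 177.5, 232.4]
orientation: [0.017, 1.57, -0.018]
ft_force: [-0.0, -0.1, 0.1]
width: 87.8
```

```bash
python3 -c "
from h import *
to([556.8,-84.5,103],88.5)
d=grab('scene'); cv2.imwrite('pics/s9.png',cv2.resize(d['img'][:,:,::-1],(800,600)))
X=cloud(d); z=X[...,2];x=X[...,0];y=X[...,1]
h,s,v=[a.astype(int) for a in cv2.split(cv2.cvtColor(d['img'],cv2.COLOR_RGB2HSV))]
o=(h>5)&(h<20)&(s>180)&(x>480)&(x<640)&(abs(y+84)<30)&(z>85)
print('handle z',o.sum(),np.percentile(z[o],[5,50,95,99]),X[o&(z>120)].mean(0))
"
```

```text
yaw 88.5 dr [0.004 0.    0.   ] shift cm [ 12.94 -26.05   6.08]
yaw 268.5 dr [-3.138 -0.     0.   ] shift cm [12.94 26.05 -6.08]
t 24.4 tcp [502.9 177.5 232.4] yaw now 88.72 q [ 0.32  0.29  1.83 -0.    1.02 -1.23] F [-0.  -0.1  0.1] w 87.8
handle z 144 [ 96.42240465 119.70166422 127.26886615 129.07241459] [556.81038544 -80.17584079 124.77426157]
```

View pics/s9.png

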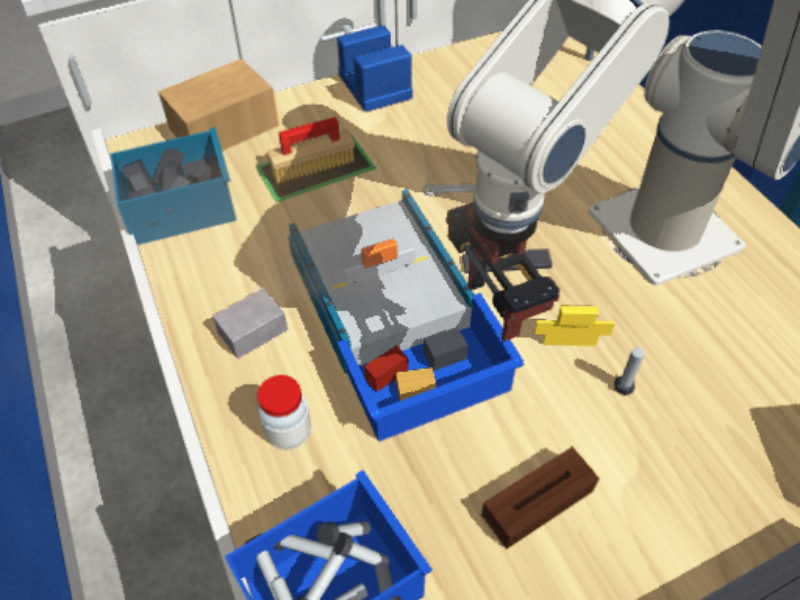

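The scene view shows everything in place: gauge seated at (380,255) with handle top about 126 mm, offcuts in the bin, brush on its mat at (315,155). The arm is clear, so I'm handing in.

```bash
python3 -c "
from h import *
print(ctrl.close_job())"
```

```text
the job is handed in; nothing more can be done
None
```

The job is done and handed in at t ≈ 24.4 s of the 64 s allowed. The hand-in returned no verdict.

- **Offcuts:** One pass with the brush swept all three into the bin. In the last views they lay inside its walls, with the highest point about 55 mm above the bench.
- **Brush:** It is back on its mat, bristles down and released, with its middle at about (547, -455) mm. That is within about 3 mm of the mat's middle, and the handle is at its starting height.
- **Gauge:** It is in the bed's slot and released. The shoulders met the bed with 12 N at about 30 mm depth, and the handle top read about 126 mm, as expected for full seating.
- **Robot and bystanders:** The open gripper is about 230 mm up, about 180 mm to the side of the bin, with zero contact force. In the last picture the jar, bolt and brick stood where they were. The arm partly hid the wrench, and I did not measure any of the bystanders.

**Disagreements between checks:** Before the grasp, camera estimates of the gauge's position differed by about 5 mm, and one silhouette fit failed. I used the values that agreed with each other. The grasp showed no side force, and the blade went in freely.

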